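Load the wet-transfer tank

TASK

Get the blotting tank ready for a transfer: take the two large gel holder cassettes out of the peg rack and slide each down a slot of its own in the tank's electrode holder until it stands fully home, both with their latch side towards the front of the tank (the side facing the robot). Then set the lid squarely on the tank, fully down over its rim. Leave the small cassette standing in the rack and do not disturb the other things on the bench.

Things in the scene. Friction and masses are not known exactly. Their poses are not given: they have to be found in the camera images.
- tank: clear plastic tank with grey rim band, open above, fixed. Outside 156 (own x) by 136 (own y), 128 mm high, walls 4, floor top 6 mm above its underside. Origin: centre of underside. Front = -x side, facing the robot within 20 deg. In it a black and grey electrode holder, 82 mm high, with two slots (each a pair of upright grooves open above) for cassettes standing across the tank, width along tank y
- slot_front (a point): tank floor in the middle of the front slot (tank x -24, y 0, z 6 mm), axes as the tank's. Groove width along x 12.4 mm: 1.2 mm to spare each side of a cassette; 107 mm from groove end to groove end along y: 3.5 mm to spare each end. Nothing between the grooves for |y| under 44 mm. Groove mouths at z 82 mm, edges slightly rounded. A cassette rests on the floor here, its tab top then 7 mm below the rim
- slot_back (a point): the same point of the back slot (tank x +24, y 0, z 6 mm); same size
- cassette_a: large gel holder cassette: grey gridded slab on edge, 100 wide (own y), 10 thick (own x), 90 mm high, plus a grip tab in the middle on top, 50 wide, 10 thick, 25 mm high (total 115). Foot is a round hinge roll, radius 5. Origin: middle of the foot's lowest line; z up. About 0.16 kg. Starts upright in any of the rack's 3 places, latch face to either side
- cassette_a_latch (a point): middle of cassette_a's latch face, its -x face: 8.5 mm out from the centre plane, 82 mm above the foot. Only this face has two black latch lugs, 7 mm proud, 16 wide, centred 34 mm either side of the middle, 75 to 89 mm above the foot
- cassette_a_tab (a point): centre of cassette_a's grip tab, 102.5 mm above the foot: to be pinched across the 10 mm thickness (own x) from above
- cassette_b: the second large gel holder cassette, identical to cassette_a in shape, size, axes and origin; it starts in another of the rack's places with its latch face turned opposite to cassette_a's
- cassette_b_latch (a point): the same point of cassette_b's latch face (its -x face)
- cassette_b_tab (a point): the same point of cassette_b's grip tab
- mini_cassette: small-format cassette of the same make, 76 mm wide, 10 thick, 82 mm high with its tab; stands in the rack and stays there. Origin: middle of its foot
- rack: white peg rack, fixed, 160 long (own x) by 86 mm. Cassettes stand on its rails, 10 mm above its underside, at own x = -48, 0, +48 mm, across the rack (their x along its x), each held upright between two pairs of round pegs (own y = +-22 mm, tops 55 mm above the bench) with 1 mm to spare. Origin: centre of underside. Its long side lies within 20 deg of world y
- lid: the tank's grey lid, loose, skirt down on the bench: 167 (own x) by 147 (own y), skirt 14 mm deep, inside it 161 by 141 (2.5 mm to spare each side of the tank), top plate 4 mm, above it a handle bar and a low black jack (16 across, 10 high) at either end. Half a turn makes no difference. Origin: centre of the skirt's lower edge, 114 mm above the tank's underside when fully down. About 0.22 kg
- lid_handle (a point): in the middle of the lid's handle bar, 36 mm above the lid's origin; the bar runs along lid y, 70 long, 14 thick (lid x), from 18 to 48 mm above the origin: to be pinched across lid x from above
- wash_bottle: bystander: white squeeze bottle with bent spout, 62x103, 195 mm tall, standing. Origin: centre of underside
- bottle_amber: bystander: brown bottle, 42 mm across, 88 tall. Origin: centre of underside
- lab_timer: bystander: white timer, 43x66, 64 mm tall. Origin: centre of underside
- beaker: bystander: glass beaker, 50 mm across, 66 tall. Origin: centre of underside

How it is judged:
On the way:
1. both large cassettes stand fully home in the two slots, latch side to the tank's front ((((x of cassette_a in the frame of tank between -0.027 and -0.021 m and y of cassette_a in the frame of tank between -0.005 and 0.005 m and z of cassette_a in the frame of tank below 0.0085 m and x of cassette_a_latch in the frame of tank below -0.028 m and angle between cassette_a's own z axis and vertical below 0.06 rad) and (x of cassette_b in the frame of tank between 0.021 and 0.027 m and y of cassette_b in the frame of tank between -0.005 and 0.005 m and z of cassette_b in the frame of tank below 0.0085 m and x of cassette_b_latch in the frame of tank below 0.02 m and angle between cassette_b's own z axis and vertical below 0.06 rad)) or ((x of cassette_a in the frame of tank between 0.021 and 0.027 m and y of cassette_a in the frame of tank between -0.005 and 0.005 m and z of cassette_a in the frame of tank below 0.0085 m and x of cassette_a_latch in the frame of tank below 0.02 m and angle between cassette_a's own z axis and vertical below 0.06 rad) and (x of cassette_b in the frame of tank between -0.027 and -0.021 m and y of cassette_b in the frame of tank between -0.005 and 0.005 m and z of cassette_b in the frame of tank below 0.0085 m and x of cassette_b_latch in the frame of tank below -0.028 m and angle between cassette_b's own z axis and vertical below 0.06 rad)))), for 0.2 s.
At the end, for the whole second after the job is handed in: One large cassette home in each slot (3 mm along tank x, 5 mm along y, foot within 2.5 mm of the floor, upright to 0.06 rad), latch sides to the front; lid on, centred to 5 mm, square to 0.06, level to 0.04 rad, skirt edge 111 to 116.5 mm up; all at rest ((((x of cassette_a in the frame of tank between -0.027 and -0.021 m and y of cassette_a in the frame of tank between -0.005 and 0.005 m and z of cassette_a in the frame of tank below 0.0085 m and x of cassette_a_latch in the frame of tank below -0.028 m and angle between cassette_a's own z axis and vertical below 0.06 rad) and (x of cassette_b in the frame of tank between 0.021 and 0.027 m and y of cassette_b in the frame of tank between -0.005 and 0.005 m and z of cassette_b in the frame of tank below 0.0085 m and x of cassette_b_latch in the frame of tank below 0.02 m and angle between cassette_b's own z axis and vertical below 0.06 rad)) or ((x of cassette_a in the frame of tank between 0.021 and 0.027 m and y of cassette_a in the frame of tank between -0.005 and 0.005 m and z of cassette_a in the frame of tank below 0.0085 m and x of cassette_a_latch in the frame of tank below 0.02 m and angle between cassette_a's own z axis and vertical below 0.06 rad) and (x of cassette_b in the frame of tank between -0.027 and -0.021 m and y of cassette_b in the frame of tank between -0.005 and 0.005 m and z of cassette_b in the frame of tank below 0.0085 m and x of cassette_b_latch in the frame of tank below -0.028 m and angle between cassette_b's own z axis and vertical below 0.06 rad))) and horizontal distance between lid and tank below 0.005 m and z of lid in the frame of tank between 0.111 and 0.1165 m and angle between the x axis of lid and the x axis of tank, either way round below 0.06 rad and angle between lid's own z axis and vertical below 0.04 rad and linear speed of each of cassette_a, cassette_b, lid below 0.02 m/s); the robot touches nothing.
It fails at once if the small cassette is moved from its place in the rack (more than 15 mm) (distance of mini_cassette from where it was at the start of the episode above 0.015 m).
It fails at once if a bystander (wash bottle, amber bottle, timer, beaker) is moved by more than 25 mm (distance of any of wash_bottle, bottle_amber, lab_timer, beaker from where it was at the start of the episode above 0.025 m).
It fails at once if a standing bystander is tipped (angle between any of wash_bottle, bottle_amber, lab_timer, beaker's own z axis and vertical above 0.35 rad).
It also fails if it takes over 72 s, if anything falls off the work surface, if the arm or the gripper's body presses on something with over 40 N, if the wrist force passes 120 N, or if a joint passes its speed limit or range.

ROBOT

A 6-joint arm with a two-finger parallel gripper is mounted at the origin on a cart in front of the work surface, level with it; the furniture and walls round the work are solid. World frame = base frame: x ahead of the robot, y to its left, z up, the work surface at z = 0. Lengths are in m, angles in rad, forces in N, time in s.
With the tool pointing down it reaches from about 0.35 to 0.975 m from the base axis. Payload 4.9 kg.
Tool frame: the origin (TCP) lies between the finger pads; the fingertips stand 22 mm ahead of it and the grasp point (between the pads) lies 3 mm ahead of it (manip.tips_ahead is the distance from the TCP to the fingertips, in m); z points along the fingers, x is the direction in which the jaws open and shut, and the axes are right-handed (so a half turn about z gives the same grasp; the last joint's range is limited). The gripper opens to 85 mm and grips with 20 to 120 N. Pads are 22 mm wide; open, the fingers measure 114 mm over their backs; the gripper's body (76 mm by 85 mm) begins 54 mm behind the grasp point. The pads swing forward as they close: fully open they stand 13 mm farther back than shut.
Start: joints at [1.167, 0.053, 1.613, -0, 1.476, -0.119], TCP at [0.176, 0.6, 0.253] pointing down, gripper open.
Joint ranges: [-3.01, 3.01], [-1.01, 2.22], [0.06, 2.58], [-1.02, 4.17], [0.09, 2.62], [-3.14, 3.14]. Speed limits (rad/s): [2.57, 2.57, 3.14, 3.14, 3.14, 3.14].

INTERFACE

Orientations are given as a unit quaternion [w, x, y, z].
In Python, from plant import manip gives the robot as it stands.
- The arm moves only by the shell command python3 -m crank 'ROWS'. ROWS is JSON, a list of rows, each an object of numbers: "tx", "ty", "tz": the shift along the tool's x, y, z in cm; "wx", "wy", "wz": the turn, a rotation vector about the tool's x, y, z in degrees; "jaw": the opening, from -1 (shut) to 1 (fully open), so that 0 is half open. In form: [{"tx": .., "ty": .., "tz": .., "wx": .., "wy": .., "wz": .., "jaw": ..}, ...]. A call has 1 to 8 rows; each row is the pose to reach, as a shift and turn from the pose commanded when the call began, along the tool's axes at that moment; what a row does not reach only later rows make up. A row lasts 1/12 s, in which the tool goes at most 41.7 mm and 7.16 degrees, less where a joint would pass 70% of its speed; a pose out of reach is approached as far as the arm can. A call with a gripper value outside its range is refused whole. The fingers move at their own pace and stop on an object; the grip force is fixed at half the most. Time passes only in rows, so rows that repeat a pose let the fingers close. It gives the time, the measured TCP pose, the force and the opening at its end, in the units of the state.
- manip.state(): the state, without advancing time (a new reading comes with each control period).
- manip.grab_frame(name): name is "side" or "top"; returns the picture (400x640x3 uint8, blue, green, red); there is no depth.
- manip.camera_model(name): a dict with "camera_matrix" (3x3 intrinsics, pixels), "rvec" (rotation vector, rad) and "tvec" (3), from world to camera coordinates, as OpenCV has them. Camera axes: x right, y down, z forward; pixel columns grow to the right and rows downward; lengths in m; the calibration is good to about 2 mm. A picture is of the moment at which its call begins. camera_model takes no time and is no camera call.
- manip.job_done(): hands the job in, once; it reports no verdict.
Trained networks look in the newest picture that a camera, given by its name, has taken for a name from the list of things; names that differ only in an ending like _2 or _b are one class to them, and where a whole thing is asked for, a point or a joint stands for the part that bears it (a point fixed in the world has none). Each returns a list of dicts, best first, with "p" (0 to 1); they miss things now and then, are a little off and sometimes report something else, mostly with a low value. They report only what shows in the picture. A call takes as long as a camera call.
- manip.search_frame(camera, name): "rect" ([left, top, width, height] in pixels, round what is visible of it).
- manip.silhouettes(camera, name): "region" (400x640 bool, what is visible of it) and "rect" ([left, top, width, height] in pixels, round what is visible of it).
- manip.tip_of(camera, name): "centre" ([column, row] in pixels: a listed point, or the origin of a listed thing).
The state is a dict: "time": time; "joint_pos": joint angles; "joint_vel": joint speeds; "joint_efforts": joint torques, N m; "tool_pos": TCP position; "tool_rot": TCP orientation; "contact_force": force on the tool from outside, world axes, zero at the start; "ft_torque": the same for the moment, N m; "gripper_width": opening from 0.0 (shut) to 1.0 (fully open).
Only numpy, scipy, OpenCV 4.12 (cv2) and the standard library are available. Lean on these libraries where they do the work, as an engineer would, in place of code of your own. Each camera call takes 0.05 s, during which the arm holds its last target. There are 200 camera calls.

## Working session

There is one attempt and no reset: what is moved stays moved. The work goes in short steps, Python scripts to look and compute and a shell command to move; the robot and the scene stay as the last step left them, time stands still between calls to the robot, and variables do not carry over. Pictures are saved under pics/ and viewed, about 8 in all and at most 12, crops included, and the job is handed in when it is done.

```bash
mkdir -p pics; ls; python3 - <<'E'
from plant import manip
import cv2,numpy as np
print(manip.state())
for c in("side","top"):
    im=manip.grab_frame(c); cv2.imwrite(f"pics/{c}0.png",im)
    m=manip.camera_model(c); R=cv2.Rodrigues(np.array(m["rvec"]))[0]; print(c,m["camera_matrix"],-R.T@np.array(m["tvec"]).ravel(),R)
    for n in["tank","slot_front","slot_back","cassette_a","cassette_a_tab","cassette_a_latch","mini_cassette","rack","lid","lid_handle","wash_bottle","bottle_amber","lab_timer","beaker"]:
        print(c,n,[(round(d["p"],2),np.round(d["centre"],1).tolist()) for d in manip.tip_of(c,n)][:4])
E
```

```text
pics
{'time': 0.0, 'joint_pos': array([ 1.16703960e+00,  5.34143063e-02,  1.61426829e+00, -2.29583980e-05,
        1.47598073e+00, -1.18991872e-01]), 'joint_vel': array([-2.61958320e-05,  5.75261334e-04, -7.38975342e-04,  9.51447534e-04,
        8.58126079e-04, -3.52510789e-03]), 'joint_efforts': array([ 8.64431295e-04, -3.93697894e+01, -3.70169377e+01, -1.60020204e-04,
        7.49001105e-03,  1.45342426e-06]), 'tool_pos': array([0.17536019, 0.59930872, 0.2520427 ]), 'tool_rot': array([ 5.27942212e-04,  8.00290043e-01,  5.99612187e-01, -8.90689507e-04]), 'contact_force': array([0.17367807, 0.28641805, 0.18082276]), 'ft_torque': array([0.01586946, 0.02690106, 0.00989889]), 'gripper_width': 0.997121293648825}
side [[484.05069531   0.         315.15316739]
 [  0.         484.05069531 200.77428484]
 [  0.           0.           1.        ]] [0.34046696 1.04836954 0.65876672] [[-0.98668591 -0.16190524 -0.01541437]
 [-0.0632584   0.46936203 -0.880737  ]
 [ 0.14983086 -0.8680357  -0.47335477]]
side tank [(0.64, [331.5, 231.9]), (0.5, [287.5, 330.7])]
side slot_front []
side slot_back []
si
[... 797 characters left out ...]
ot_front [(0.75, [316.9, 213.6])]
top slot_back [(0.95, [314.1, 195.7]), (0.45, [188.9, 192.3]), (0.3, [223.2, 189.2])]
top cassette_a [(0.79, [222.8, 189.6]), (0.61, [188.7, 191.9])]
top cassette_a_tab [(0.97, [219.4, 188.8])]
top cassette_a_latch [(0.61, [220.3, 189.9]), (0.53, [206.0, 196.8])]
top mini_cassette [(0.48, [208.5, 195.4])]
top rack [(0.82, [207.6, 194.2]), (0.25, [441.1, 195.4])]
top lid [(0.71, [445.4, 196.0]), (0.47, [317.3, 214.8])]
top lid_handle [(0.6, [445.8, 195.8])]
top wash_bottle [(0.78, [266.2, 155.3])]
top bottle_amber [(0.72, [264.4, 230.2]), (0.49, [182.8, 193.2])]
top lab_timer [(0.68, [382.6, 209.8])]
top beaker [(0.91, [378.8, 148.6]), (0.67, [318.7, 195.9])]
```

```bash
python3 - <<'E'
import cv2
a=cv2.imread("pics/top0.png")[130:260,140:520];cv2.imwrite("pics/top0c.png",cv2.resize(a,None,fx=2.1,fy=2.1,interpolation=cv2.INTER_CUBIC))
a=cv2.imread("pics/side0.png")[120:390,200:430];cv2.imwrite("pics/side0c.png",cv2.resize(a,None,fx=2.2,fy=2.2,interpolation=cv2.INTER_CUBIC))
E
```

```text
(no output)
```

View pics/top0c.png

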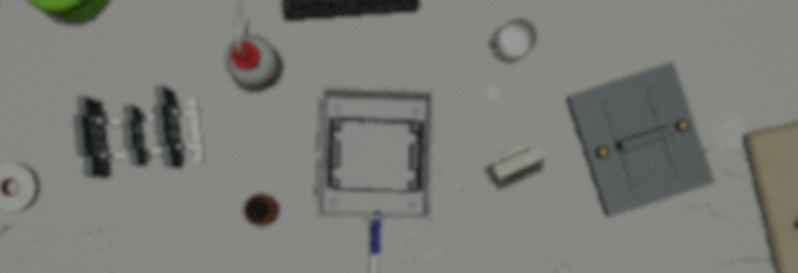

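View pics/side0c.png

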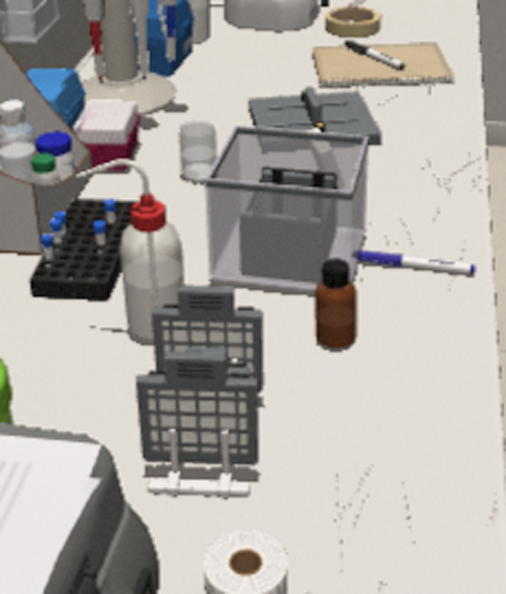

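The top view shows the rack at left (large cassettes at columns ~185 and ~222, mini between them at ~206), the tank at ~(319,203) and the lid at ~(445,196). The bottle and the amber bottle stand between rack and tank. Next I zoom in to find the latch sides and edges.

```bash
python3 - <<'E'
import cv2,numpy as np
t=cv2.imread("pics/top0.png");s=cv2.imread("pics/side0.png")
f=lambda a,k:cv2.resize(a,None,fx=k,fy=k,interpolation=cv2.INTER_NEAREST)
A=f(t[165:215,170:245],5);B=f(t[165:240,285:350],5)
C=f(s[245:350,255:330],5)
h=600;o=np.zeros((600,800,3),np.uint8)
o[:250,:375]=A;o[:375,400:725]=B;cc=f(s[245:305,258:330],5);o[255:555,:360]=cc
o[380:600,400:800]=f(t[150:205,400:500],4)
cv2.imwrite("pics/z.png",o)
E
```

```text
(no output)
```

View pics/z.png

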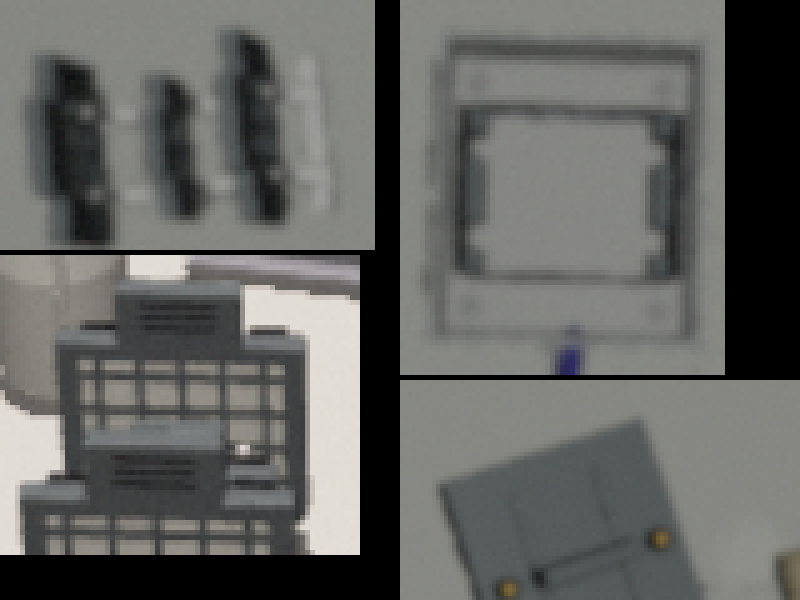

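The zoom shows dark lugs behind the far cassette's top edge in the side view. The near cassette is unclear, so I enlarge it with more contrast.

```bash
python3 - <<'E'
import cv2,numpy as np
t=cv2.imread("pics/top0.png");s=cv2.imread("pics/side0.png")
g=lambda a,k:cv2.resize((255*(np.clip(a/170.,0,1))**0.6).astype(np.uint8),None,fx=k,fy=k,interpolation=cv2.INTER_CUBIC)
o=np.zeros((600,800,3),np.uint8)
a=g(s[245:310,258:326],6.5);o[:a.shape[0],:a.shape[1]]=a
a=g(t[168:213,175:225],6.8);o[:a.shape[0],450:450+a.shape[1]]=a
a=g(s[285:312,258:326],9)[:, :];a=a[:170];o[425:425+a.shape[0],:a.shape[1]]=a
cv2.imwrite("pics/z2.png",o)
E
```

```text
(no output)
```

View pics/z2.png

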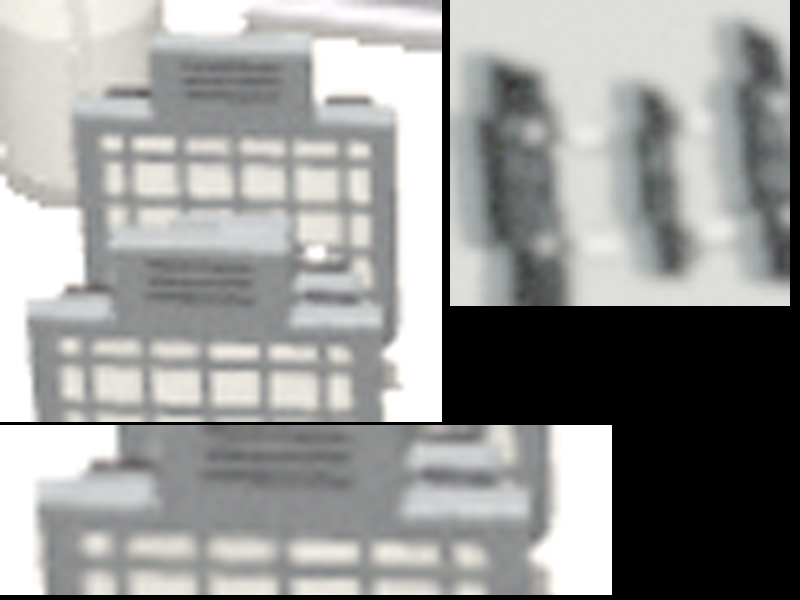

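Seen this way, both large cassettes carry their lugs on the far (-y) face: black bits at (125,95), (350,100) and at (85,293), (330,296). That disagrees with the text's "opposite", so I'll check each one once it is lifted. Next I fit poses by matching silhouettes.

```bash
cat > H.py <<'E'
from plant import manip
import cv2,numpy as np
from scipy.optimize import minimize
CM={c:manip.camera_model(c) for c in("side","top")}
def proj(c,P):
    m=CM[c]; return cv2.projectPoints(np.asarray(P,float).reshape(-1,3),np.array(m["rvec"]),np.array(m["tvec"]),np.array(m["camera_matrix"]),None)[0].reshape(-1,2)
def box(x0,x1,y0,y1,z0,z1): return np.array([(x,y,z) for x in(x0,x1) for y in(y0,y1) for z in(z0,z1)])/1000.
CAS=[box(-5,5,-50,50,0,90),box(-5,5,-25,25,90,115),box(-12,-5,-42,-26,75,89),box(-12,-5,26,42,75,89)]
TANK=[box(-78,78,-68,68,0,128)]
LID=[box(-83.5,83.5,-73.5,73.5,0,18),box(-7,7,-35,35,18,48)]
def place(B,p):
    x,y,z,a=p; c,s=np.cos(a),np.sin(a); return B@np.array([[c,s,0],[-s,c,0],[0,0,1]])+[x,y,z]
def mask(c,M,p,S=4):
    o=np.zeros((400*S,640*S),np.uint8)
    for B in M:
        q=((proj(c,place(B,p))+.5)*S*16).astype(np.int32); cv2.fillConvexPoly(o,cv2.convexHull(q),255,cv2.LINE_AA,4)
    return cv2.resize(o,(640,400),interpolation=cv2.INTER_AREA)/255.
def fit(obs,M,p0,free=(1,1,0,1),ign={}):
    "obs {cam:region}"
    fr=np.array(free,bool);p0=np.array(p0,float)
    def full(v): p=p0.copy();p[fr]=v/100;return p
    def f(v):
        return sum((np.abs(mask(c,M,full(v))-r)*(1-ign.get(c,0))).sum() for c,r in obs.items())
    best=None
    v=p0[fr]*100
    for st in(1.5,.5,.2):
        sim=np.vstack([v]+[v+np.eye(len(v))[i]*st*(5 if (i==len(v)-1 and free[3]) else 1) for i in range(len(v))])
        r=minimize(f,v,method="Nelder-Mead",options=dict(initial_simplex=sim,xatol=.005,fatol=.5,maxiter=200));v=r.x
    return full(v),r.fun
def ray(c,uv,z):
    m=CM[c];R=cv2.Rodrigues(np.array(m["rvec"]))[0];C=-R.T@np.array(m["tvec"]).ravel()
    d=R.T@np.linalg.inv(m["camera_matrix"])@[uv[0],uv[1],1]; return C+d*(z-C[2])/d[2]
E
python3 - <<'E'
from H import *
O={}
for c in("side","top"):
    manip.grab_frame(c)
    for n in("tank","lid","cassette_a","mini_cassette"):
        for i,d in enumerate(manip.silhouettes(c,n)):
            O[f"{c}.{n}.{i}"]=d["region"];print(c,n,i,round(d["p"],2),np.round(d["rect"]),d["region"].sum())
np.savez("sil.npz",**O)
for n,uv,z in(("tank",(318,204),.0),("lid",(445,196),0),("A",(185,190),.1),("B",(220,189),.1)): print(n,ray("top",uv,z))
for n,M,p0 in(("tank",TANK,[.43,.04,0,0]),("lid",LID,[.44,-.31,0,.3])):
  for cs in(("top",),("side",),("top","side")):
    ob={c:O.get(f"{c}.{n}.0") for c in cs}
    if any(v is None for v in ob.values()):continue
    for free in((1,1,0,1),)+(((1,1,1,1),) if len(cs)==2 else ()): print(n,cs,*[np.round(x,4) for x in fit(ob,M,p0,free)])
E
```

```text
side tank 0 0.77 [295. 176.  74.  77.] 4641
side lid 0 0.56 [315. 160.  59.  25.] 912
side cassette_a 0 0.85 [259. 279.  63.  54.] 2387
side cassette_a 1 0.59 [269. 250.  52.  48.] 1460
top tank 0 0.66 [291. 168.  58.  65.] 3393
top lid 0 0.63 [211. 169.  15.  42.] 375
top lid 1 0.6 [410. 159.  71.  73.] 3426
top cassette_a 0 0.64 [209. 168.  20.  41.] 399
top cassette_a 1 0.59 [176. 174.  14.  38.] 487
top cassette_a 2 0.29 [248. 133.  28.  40.] 588
top mini_cassette 0 0.7 [199. 178.  10.  29.] 235
tank [0.47897001 0.02094326 0.        ]
lid [ 0.49304991 -0.33329517  0.        ]
A [0.51968094 0.36142923 0.1       ]
B [0.52021799 0.27213988 0.1       ]
tank ('top',) [ 0.4806  0.0227  0.     -0.0544] 67.4667
tank ('side',) [ 0.4785  0.0151  0.     -0.0355] 385.3608
tank ('top', 'side') [ 0.4797  0.022   0.     -0.0493] 580.3451
tank ('top', 'side') [ 0.4795  0.0222  0.0017 -0.0482] 557.8275
lid ('top',) [ 1.2289  0.0522  0.     -1.1917] 375.0
lid ('side',) [ 0.4954 -0.3511  0.      0.2641] 478.7216
lid ('top', 'side') [ 0.4954 -0.349   0.      0.2626] 4212.3961
lid ('top', 'side') [ 2605.0157 -9022.6269 -4487.148  61227.5417] 1287.0
```

```bash
python3 - <<'E'
from H import *
O=np.load("sil.npz")
tk=O["side.tank.0"].astype(float);nr=O["side.cassette_a.0"].astype(float)
t=O["top.lid.1"];s=O["side.lid.0"]
P=[.49,-.33,0,.3]
for ob,free in(({"top":t},(1,1,0,1)),({"top":t,"side":s},(1,1,0,1)),({"top":t,"side":s},(1,1,1,1))): print("lid",*[np.round(x,4) for x in fit(ob,LID,P,free,{"side":tk})])
pegs=0
for nm,ti,si,x,y,ig in(("near",1,0,.52,.36,{}),("far",0,1,.52,.27,{"side":nr})):
  for yaw in(1.5,-1.64):
    t=O[f"top.cassette_a.{ti}"];s=O[f"side.cassette_a.{si}"]
    # grid holes: fill side region
    s=cv2.morphologyEx(s.astype(np.uint8),cv2.MORPH_CLOSE,np.ones((7,7)))
    for ob,free in(({"top":t},(1,1,0,1)),({"side":s},(1,1,0,1)),({"top":t,"side":s},(1,1,0,1)),({"top":t,"side":s},(1,1,1,1))): print(nm,list(ob),*[np.round(x,4) for x in fit(ob,CAS,[x,y,.01,yaw],free,ig)])
E
```

```text
lid [ 0.4944 -0.327   0.      0.2881] 106.7412
lid [ 0.4939 -0.3273  0.      0.2838] 228.6078
lid [ 0.494  -0.3269  0.0006  0.2853] 227.8157
near ['top'] [0.5109 0.3771 0.01   1.6734] 72.2784
near ['side'] [0.508  0.3718 0.01   1.6331] 132.6314
near ['top', 'side'] [0.5074 0.3747 0.01   1.6505] 270.4314
near ['top', 'side'] [0.5072 0.3755 0.0122 1.6588] 251.7725
near ['top'] [ 0.511   0.3767  0.01   -1.4475] 102.8941
near ['side'] [ 0.5082  0.3705  0.01   -1.4696] 115.0627
near ['top', 'side'] [ 0.5077  0.3732  0.01   -1.4568] 299.7333
near ['top', 'side'] [ 0.5074  0.3746  0.0137 -1.476 ] 256.5098
far ['top'] [0.5212 0.2811 0.01   1.6647] 51.298
far ['side'] [0.5167 0.2795 0.01   1.7119] 155.5373
far ['top', 'side'] [0.5169 0.2799 0.01   1.6765] 238.4392
far ['top', 'side'] [0.5168 0.2804 0.0106 1.6807] 235.3255
far ['top'] [ 0.5208  0.2806  0.01   -1.479 ] 82.9098
far ['side'] [ 0.5168  0.2795  0.01   -1.4408] 180.3686
far ['top', 'side'] [ 0.517   0.2796  0.01   -1.4545] 288.4941
far ['top', 'side'] [ 0.5169  0.2799  0.0105 -1.4583] 287.4706
```

```bash
cat > go.py <<'E'
import sys
from H import *
from scipy.spatial.transform import Rotation as Ro
def go(x,y,z,yaw):
    s=manip.state();q=s["tool_rot"];R=Ro.from_quat([q[1],q[2],q[3],q[0]]);p=np.array(s["tool_pos"])
    T=Ro.from_matrix(np.array([[np.cos(yaw),np.sin(yaw),0],[np.sin(yaw),-np.cos(yaw),0],[0,0,-1]]))
    d=R.inv().apply(np.array([x,y,z])-p)*100; w=np.degrees((R.inv()*T).as_rotvec())
    print("t cm",d.round(2),"w deg",w.round(2),"rows",round(max(np.linalg.norm(d)/4.17,np.linalg.norm(w)/7.16),1),"t=",round(s["time"],1),"F",np.round(s["contact_force"],1),"wid",round(s["gripper_width"],3))
if __name__=="__main__": go(*map(float,sys.argv[1:5]))
E
python3 go.py .518 .2805 .24 1.67
```

```text
t cm [-21.03  41.83   1.33] w deg [  0.  -0. -22.] rows 11.2 t= 2.0 F [ 0.8 -1.  -0. ] wid 0.996
```

```bash
python3 -m crank '[{"tx":-11,"ty":22,"tz":0.7,"wz":-15,"jaw":-0.3},{"tx":-11,"ty":22,"tz":0.7,"wz":-15,"jaw":-0.3},{"tx":-11,"ty":22,"tz":0.7,"wz":-15,"jaw":-0.3},{"tx":-11,"ty":22,"tz":0.7,"wz":-15,"jaw":-0.3},{"tx":-11,"ty":22,"tz":0.7,"wz":-15,"jaw":-0.3},{"tx":-11,"ty":22,"tz":0.7,"wz":-15,"jaw":-0.3}]'; python3 go.py .518 .2805 .24 1.67
```

```text
t cm [-21.03  41.83   1.33] w deg [  0.  -0. -22.] rows 11.2 t= 2.0 F [ 0.8 -1.  -0. ] wid 0.996schema error: expected keys tx, ty, tz, wx, wy, wz, jaw
```

All keys are required.

```bash
python3 -m crank '[{"tx":-11,"ty":22,"tz":0.7,"wx":0,"wy":0,"wz":-15,"jaw":-0.3},{"tx":-11,"ty":22,"tz":0.7,"wx":0,"wy":0,"wz":-15,"jaw":-0.3},{"tx":-21,"ty":41.8,"tz":1.3,"wx":0,"wy":0,"wz":-22,"jaw":-0.3},{"tx":-21,"ty":41.8,"tz":1.3,"wx":0,"wy":0,"wz":-22,"jaw":-0.3},{"tx":-21,"ty":41.8,"tz":1.3,"wx":0,"wy":0,"wz":-22,"jaw":-0.3},{"tx":-21,"ty":41.8,"tz":1.3,"wx":0,"wy":0,"wz":-22,"jaw":-0.3},{"tx":-21,"ty":41.8,"tz":1.3,"wx":0,"wy":0,"wz":-22,"jaw":-0.3},{"tx":-21,"ty":41.8,"tz":1.3,"wx":0,"wy":0,"wz":-22,"jaw":-0.3}]'; python3 go.py .518 .2805 .24 1.67
```

```text
time: 2.67
tool_pos: [0.4162, 0.3752, 0.2444]
tool_rot: [0.0, 0.671, 0.741, 0.0]
contact_force: [0.1, 1.2, -0.5]
gripper_width: 0.345
t cm [-10.44   9.19   0.44] w deg [ 0.03 -0.02  0.01] rows 3.3 t= 2.7 F [ 0.1  1.2 -0.5] wid 0.345
```

```bash
python3 -m crank '[{"tx":-10.4,"ty":9.2,"tz":0.4,"wx":0,"wy":0,"wz":0,"jaw":-0.3},{"tx":-10.4,"ty":9.2,"tz":0.4,"wx":0,"wy":0,"wz":0,"jaw":-0.3},{"tx":-10.4,"ty":9.2,"tz":0.4,"wx":0,"wy":0,"wz":0,"jaw":-0.3},{"tx":-10.4,"ty":9.2,"tz":0.4,"wx":0,"wy":0,"wz":0,"jaw":-0.3},{"tx":-10.4,"ty":9.2,"tz":0.4,"wx":0,"wy":0,"wz":0,"jaw":-0.3},{"tx":-10.4,"ty":9.2,"tz":0.4,"wx":0,"wy":0,"wz":0,"jaw":-0.3}]'; python3 go.py .518 .2805 .119 1.67
python3 - <<'E'
from H import *
s=manip.grab_frame("side")[150:300,200:350];t=manip.grab_frame("top")[140:240,150:300]
o=np.zeros((600,800,3),np.uint8);a=cv2.resize(s,None,fx=3,fy=4)[:,:450];o[:,:450]=a
b=cv2.resize(t,None,fx=2.3,fy=2.3);o[:230,450:795]=b;cv2.imwrite("pics/a1.png",o)
E
```

```text
time: 3.17
tool_pos: [0.5169, 0.2822, 0.24]
tool_rot: [-0.0, 0.672, 0.741, -0.0]
contact_force: [-0.1, -0.6, -0.7]
gripper_width: 0.35
t cm [-0.18  0.1  12.1 ] w deg [-0.05 -0.03 -0.09] rows 2.9 t= 3.2 F [-0.1 -0.6 -0.7] wid 0.35
```

View pics/a1.png

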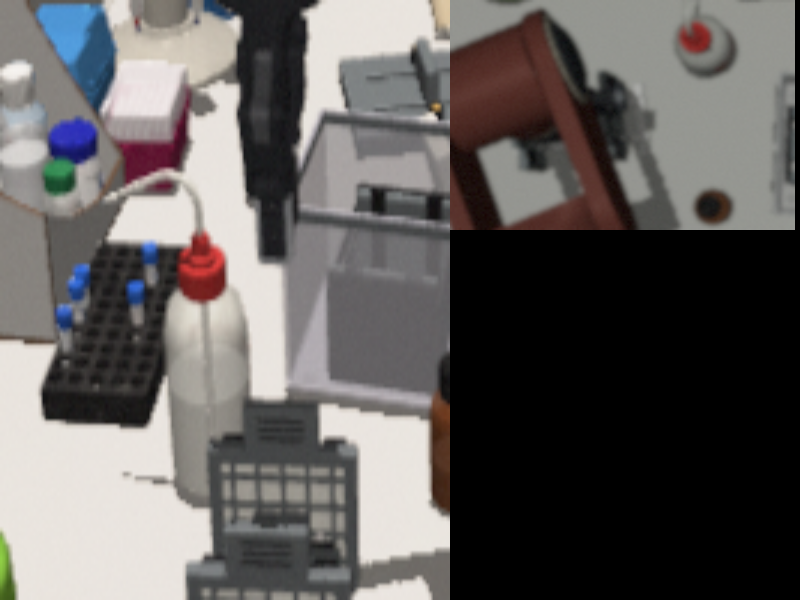

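The gripper hangs just over the far cassette, with its tips at about (290,214) and the tab at (294,255) in the side picture. I check the projection and then descend.

```bash
python3 -c "
from H import *
print(proj('side',[[.5169,.2822,.218],[.517,.2805,.12],[.5169,.2822,.12]]))"
python3 -m crank '[{"tx":-0.2,"ty":0.1,"tz":4,"wx":0,"wy":0,"wz":0,"jaw":-0.3},{"tx":-0.2,"ty":0.1,"tz":8,"wx":0,"wy":0,"wz":0,"jaw":-0.3},{"tx":-0.2,"ty":0.1,"tz":10.5,"wx":0,"wy":0,"wz":0,"jaw":-0.3},{"tx":-0.2,"ty":0.1,"tz":12,"wx":0,"wy":0,"wz":0,"jaw":-0.3},{"tx":-0.2,"ty":0.1,"tz":12,"wx":0,"wy":0,"wz":0,"jaw":-0.3},{"tx":-0.2,"ty":0.1,"tz":12,"wx":0,"wy":0,"wz":0,"jaw":-0.3}]'
```

```text
[[291.89914311 210.14612528]
 [293.93504628 253.33260971]
 [293.81133313 253.82666859]]
time: 3.77
tool_pos: [0.5167, 0.2815, 0.1197]
tool_rot: [-0.0, 0.67, 0.742, -0.001]
contact_force: [0.1, 0.2, 0.4]
gripper_width: 0.347
```

```bash
python3 -m crank '[{"tx":0,"ty":0,"tz":0,"wx":0,"wy":0,"wz":0,"jaw":-1},{"tx":0,"ty":0,"tz":0,"wx":0,"wy":0,"wz":0,"jaw":-1},{"tx":0,"ty":0,"tz":0,"wx":0,"wy":0,"wz":0,"jaw":-1},{"tx":0,"ty":0,"tz":0,"wx":0,"wy":0,"wz":0,"jaw":-1},{"tx":0,"ty":0,"tz":0,"wx":0,"wy":0,"wz":0,"jaw":-1},{"tx":0,"ty":0,"tz":0,"wx":0,"wy":0,"wz":0,"jaw":-1}]'
python3 -m crank '[{"tx":0,"ty":0,"tz":-1,"wx":0,"wy":0,"wz":0,"jaw":-1},{"tx":0,"ty":0,"tz":-4,"wx":0,"wy":0,"wz":0,"jaw":-1},{"tx":0,"ty":0,"tz":-8,"wx":0,"wy":0,"wz":0,"jaw":-1},{"tx":0,"ty":0,"tz":-12,"wx":0,"wy":0,"wz":0,"jaw":-1},{"tx":0,"ty":0,"tz":-16,"wx":0,"wy":0,"wz":0,"jaw":-1},{"tx":0,"ty":0,"tz":-20.3,"wx":0,"wy":0,"wz":0,"jaw":-1},{"tx":0,"ty":0,"tz":-20.3,"wx":0,"wy":0,"wz":0,"jaw":-1},{"tx":0,"ty":0,"tz":-20.3,"wx":0,"wy":0,"wz":0,"jaw":-1}]'
python3 go.py .50 .025 .325 -.05
```

```text
time: 4.27
tool_pos: [0.5193, 0.2805, 0.1227]
tool_rot: [0.001, 0.671, 0.741, 0.001]
contact_force: [-1.8, -3.3, 7.0]
gripper_width: 0.105
time: 4.93
tool_pos: [0.5193, 0.2814, 0.3285]
tool_rot: [0.002, 0.671, 0.741, 0.004]
contact_force: [0.9, -0.1, -3.1]
gripper_width: 0.102
t cm [-25.32  -4.47   0.22] w deg [ 0.19 -0.56 98.56] rows 13.8 t= 4.9 F [ 0.9 -0.1 -3.1] wid 0.102
```

```bash
python3 -m crank '[{"tx":-3,"ty":-0.5,"tz":0.2,"wx":0,"wy":0,"wz":7,"jaw":-1},{"tx":-6,"ty":-1,"tz":0.2,"wx":0,"wy":0,"wz":14,"jaw":-1},{"tx":-9,"ty":-1.5,"tz":0.2,"wx":0,"wy":0,"wz":21,"jaw":-1},{"tx":-12,"ty":-2,"tz":0.2,"wx":0,"wy":0,"wz":28,"jaw":-1},{"tx":-15,"ty":-2.5,"tz":0.2,"wx":0,"wy":0,"wz":35,"jaw":-1},{"tx":-18,"ty":-3,"tz":0.2,"wx":0,"wy":0,"wz":42,"jaw":-1},{"tx":-20,"ty":-3.5,"tz":0.2,"wx":0,"wy":0,"wz":49,"jaw":-1},{"tx":-22,"ty":-4,"tz":0.2,"wx":0,"wy":0,"wz":56,"jaw":-1}]'
python3 go.py .50 .025 .325 -.05
```

```text
time: 5.6
tool_pos: [0.4988, 0.0565, 0.3185]
tool_rot: [-0.001, 0.942, 0.336, -0.002]
contact_force: [-0.0, 0.5, -1.9]
gripper_width: 0.105
t cm [-1.9   2.51 -0.66] w deg [-0.13  0.21 42.16] rows 5.9 t= 5.6 F [-0.   0.5 -1.9] wid 0.105
```

```bash
python3 -m crank '[{"tx":-1.9,"ty":2.5,"tz":-0.6,"wx":0,"wy":0,"wz":42.2,"jaw":-1},{"tx":-1.9,"ty":2.5,"tz":-0.6,"wx":0,"wy":0,"wz":42.2,"jaw":-1},{"tx":-1.9,"ty":2.5,"tz":-0.6,"wx":0,"wy":0,"wz":42.2,"jaw":-1},{"tx":-1.9,"ty":2.5,"tz":-0.6,"wx":0,"wy":0,"wz":42.2,"jaw":-1},{"tx":-1.9,"ty":2.5,"tz":-0.6,"wx":0,"wy":0,"wz":42.2,"jaw":-1},{"tx":-1.9,"ty":2.5,"tz":-0.6,"wx":0,"wy":0,"wz":42.2,"jaw":-1},{"tx":-1.9,"ty":2.5,"tz":-0.6,"wx":0,"wy":0,"wz":42.2,"jaw":-1},{"tx":-1.9,"ty":2.5,"tz":-0.6,"wx":0,"wy":0,"wz":42.2,"jaw":-1}]'
python3 - <<'E'
from H import *
s=manip.grab_frame("side");t=manip.grab_frame("top")
cv2.imwrite("pics/side_h.png",s);cv2.imwrite("pics/top_h.png",t)
o=np.zeros((600,800,3),np.uint8);o[:540,:420]=cv2.resize(s[90:270,260:400],None,fx=3,fy=3)
b=cv2.resize(t[140:260,250:375],None,fx=3,fy=3);o[:360,422:797]=b;cv2.imwrite("pics/a2.png",o)
for c in("side","top"):
  for d in manip.silhouettes(c,"cassette_a"): print(c,round(d["p"],2),d["rect"],d["region"].sum())
  for n in("cassette_a_tab","cassette_a_latch","cassette_a"): print(c,n,[(round(d["p"],2),np.round(d["centre"],1)) for d in manip.tip_of(c,n)][:3])
print(manip.state()["tool_pos"])
E
```

```text
time: 6.27
tool_pos: [0.5007, 0.0264, 0.3252]
tool_rot: [-0.0, 1.0, -0.021, -0.002]
contact_force: [-0.3, -0.6, -1.8]
gripper_width: 0.1
side 0.69 [314.9, 112.6, 15.5, 54.9] 626
side 0.6 [262.7, 279.0, 55.7, 53.4] 2375
side cassette_a_tab [(0.88, array([322.5, 117.4]))]
side cassette_a_latch [(0.72, array([327.4, 126.7]))]
side cassette_a [(0.8, array([320.7, 163.9])), (0.62, array([288.1, 332.9]))]
top 0.57 [175.4, 173.4, 16.1, 40.0] 461
top cassette_a_tab [(0.34, array([442.4, 194.3]))]
top cassette_a_latch []
top cassette_a [(0.71, array([185.3, 191.8]))]
[0.50141102 0.02628643 0.32728448]
```

View pics/a2.png

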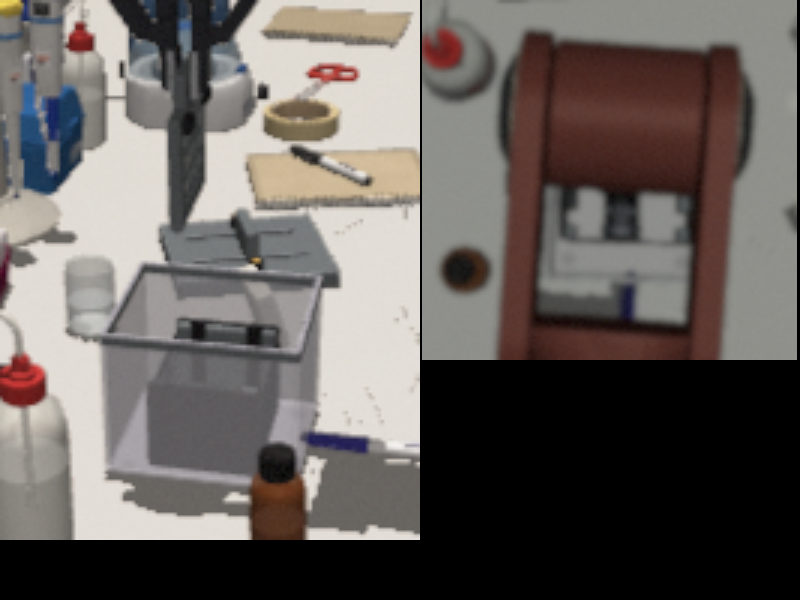

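The held cassette hangs over the tank and its lugs are on the right in the side view (-x, the front), at about (327,127). Next I compare the side camera with the robot's own pose, and get the slot positions from the top view.

```bash
python3 - <<'E'
from H import *
d=manip.silhouettes("side","cassette_a")
d=min(d,key=lambda e:e["rect"][1]); r=d["region"]
p,f=fit({"side":r},CAS,[.501,.026,.215,-.05],(1,0,1,0));print("x,z free",p.round(4),f)
p,f=fit({"side":r},CAS,[.501,.026,.215,-.05],(1,1,1,1));print("all",p.round(4),f)
T=manip.state()["tool_pos"]
print("pred tab/foot",proj("side",[[T[0],T[1],T[2]-.01],[T[0],T[1],T[2]-.1127]]).round(1))
for n,uv in(("front",(316.9,213.6)),("back",(314.1,195.7))): print(n,ray("top",uv,.006).round(4))
# tank rim in side: detect corners
O=np.load("sil.npz")
print("pred side rim (top-fit)",proj("side",place(np.array([[-.078,-.068,.128],[-.078,.068,.128],[.078,.068,.128],[.078,-.068,.128]]),[.4806,.0227,0,-.0544])).round(1))
print("pred top rim",proj("top",place(np.array([[-.078,-.068,.128],[-.078,.068,.128],[.078,.068,.128],[.078,-.068,.128]]),[.4806,.0227,0,-.0544])).round(1))
for L in(-24,24): print("pred groove mouths top",proj("top",place(np.array([[L/1e3,.0535,.082],[L/1e3,-.0535,.082]]),[.4806,.0227,0,-.0544])).round(1))
o=np.zeros((600,800,3),np.uint8)
s=cv2.imread("pics/side_h.png");t=cv2.imread("pics/top0.png")
o[:360,:]=0
a=cv2.resize(s[170:220,285:375],None,fx=8,fy=6.5,interpolation=cv2.INTER_CUBIC);o[:325,:720]=a
a=cv2.resize(t[180:225,290:350],None,fx=6,fy=6,interpolation=cv2.INTER_CUBIC);o[328:598,:360]=a
cv2.imwrite("pics/a3.png",o)
E
```

```text
x,z free [ 0.4982  0.026   0.212  -0.05  ] 114.38823529411765
all [ 0.5059 -0.0241  0.1911 -0.0647] 103.51764705882353
pred tab/foot [[320.5 115.4]
 [321.  158.2]]
front [0.4524 0.0247 0.006 ]
back [0.502  0.0312 0.006 ]
pred side rim (top-fit) [[366.1 181.7]
 [358.5 207.8]
 [291.4 201.6]
 [305.2 176.7]]
pred top rim [[344.  233.8]
 [289.6 232.2]
 [291.7 170. ]
 [345.7 171.7]]
pred groove mouths top [[296.8 211. ]
 [337.9 212.3]]
pred groove mouths top [[297.4 192.6]
 [338.4 193.9]]
```

View pics/a3.png

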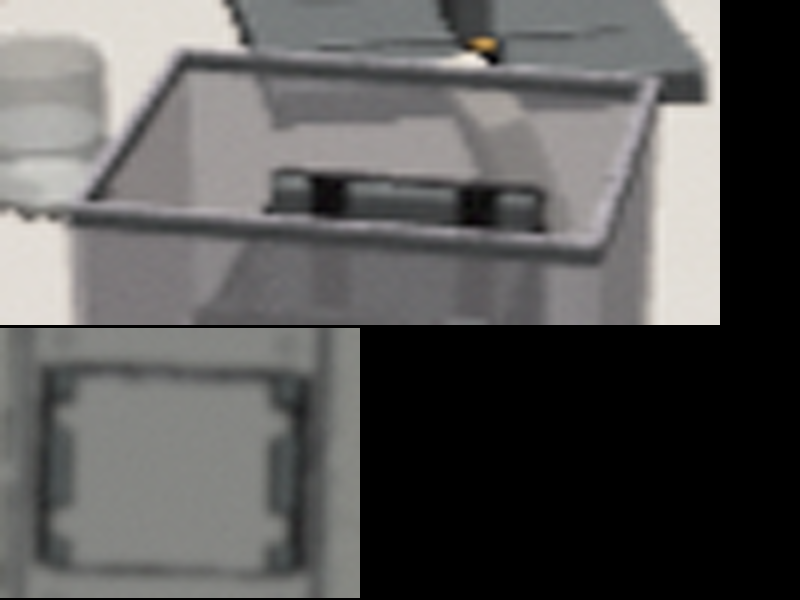

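```bash
python3 - <<'E'
from H import *
from scipy.optimize import least_squares
C=np.array([[-.078,-.068,.128],[-.078,.068,.128],[.078,.068,.128],[.078,-.068,.128],[-.024,-.0535,.082],[.024,-.0535,.082]])
obs=np.array([[367.5,182.3],[360,207.8],[294.4,201.5],[308.1,177.7],[344.6,198.5],[326.1,197]])
f=lambda p:(proj("side",place(C,[p[0],p[1],0,p[2]]))-obs).ravel()
r=least_squares(f,[.48,.022,-.05]);print("side tank",r.x.round(4),r.fun.round(1))
# top: grooves
G=np.array([[x,y,.082] for x in(-.024,.024) for y in(.0495,-.0495)])
to=np.array([[300.8,212.8],[335.9,212.9],[300.8,194.1],[335.9,194.4]])
for z in(.082,.05,.006):
  G[:,2]=z
  r=least_squares(lambda p:(proj("top",place(G,[p[0],p[1],0,p[2]]))-to)[:,1],[.48,.022,-.05]);print("top grooves z",z,r.x.round(4),r.fun.round(2))
print("nadir",proj("top",[[.438,.035,0]]))
# rim edges in top via corner obs from zoom
E
```

```text
side tank [ 0.476   0.0225 -0.0549] [ 0.4 -0.5  0.5  0.1 -1.   0.2 -1.2 -0.9  0.7  0.4  0.6  0.2]
top grooves z 0.082 [ 0.4943  0.7361 -0.0284] [-0.04  0.04  0.04 -0.04]
top grooves z 0.05 [ 0.5418  2.7442 -0.0284] [-0.04  0.04  0.04 -0.04]
top grooves z 0.006 [ 0.6072  5.5052 -0.0284] [-0.04  0.04  0.04 -0.04]
nadir [[313.26701046 218.91802644]]
```

```bash
python3 go.py .5033 .022 .207 -.053
```

```text
t cm [ 0.21  0.42 12.03] w deg [-0.   -0.01  0.53] rows 2.9 t= 6.8 F [-0.2 -0.5 -1.7] wid 0.106
```

```bash
python3 -m crank '[{"tx":0.2,"ty":0.4,"tz":0,"wx":0,"wy":0,"wz":0.5,"jaw":-1},{"tx":0.2,"ty":0.4,"tz":4,"wx":0,"wy":0,"wz":0.5,"jaw":-1},{"tx":0.2,"ty":0.4,"tz":7,"wx":0,"wy":0,"wz":0.5,"jaw":-1},{"tx":0.2,"ty":0.4,"tz":10,"wx":0,"wy":0,"wz":0.5,"jaw":-1},{"tx":0.2,"ty":0.4,"tz":12,"wx":0,"wy":0,"wz":0.5,"jaw":-1},{"tx":0.2,"ty":0.4,"tz":12,"wx":0,"wy":0,"wz":0.5,"jaw":-1},{"tx":0.2,"ty":0.4,"tz":12,"wx":0,"wy":0,"wz":0.5,"jaw":-1},{"tx":0.2,"ty":0.4,"tz":12,"wx":0,"wy":0,"wz":0.5,"jaw":-1}]';python3 go.py .5033 .022 .1827 -.053
```

```text
time: 7.48
tool_pos: [0.5043, 0.0219, 0.2091]
tool_rot: [0.0, 1.0, -0.026, 0.001]
contact_force: [-0.4, 0.5, -1.2]
gripper_width: 0.101
t cm [-0.1  -0.    2.64] w deg [ 0.01 -0.16  0.01] rows 0.6 t= 7.5 F [-0.4  0.5 -1.2] wid 0.101
```

```bash
python3 -m crank '[{"tx":-0.05,"ty":0,"tz":0.7,"wx":0,"wy":0,"wz":0,"jaw":-1},{"tx":-0.05,"ty":0,"tz":1.2,"wx":0,"wy":0,"wz":0,"jaw":-1},{"tx":-0.05,"ty":0,"tz":1.6,"wx":0,"wy":0,"wz":0,"jaw":-1},{"tx":-0.05,"ty":0,"tz":2,"wx":0,"wy":0,"wz":0,"jaw":-1},{"tx":-0.05,"ty":0,"tz":2,"wx":0,"wy":0,"wz":0,"jaw":-1},{"tx":-0.05,"ty":0,"tz":2,"wx":0,"wy":0,"wz":0,"jaw":-1}]';python3 go.py .5033 .022 .1827 -.053
```

```text
time: 7.98
tool_pos: [0.503, 0.0222, 0.1871]
tool_rot: [-0.0, 1.0, -0.026, 0.0]
contact_force: [1.8, 0.1, -3.0]
gripper_width: 0.102
t cm [0.03 0.02 0.44] w deg [-0.   -0.05  0.01] rows 0.1 t= 8.0 F [ 1.8  0.1 -3. ] wid 0.102
```

```bash
python3 -m crank '[{"tx":0.05,"ty":0,"tz":0.7,"wx":0,"wy":0,"wz":0,"jaw":-1},{"tx":0.05,"ty":0,"tz":1.4,"wx":0,"wy":0,"wz":0,"jaw":-1},{"tx":0.05,"ty":0,"tz":2.1,"wx":0,"wy":0,"wz":0,"jaw":-1},{"tx":0.05,"ty":0,"tz":2.8,"wx":0,"wy":0,"wz":0,"jaw":-1},{"tx":0.05,"ty":0,"tz":3,"wx":0,"wy":0,"wz":0,"jaw":-1},{"tx":0.05,"ty":0,"tz":3,"wx":0,"wy":0,"wz":0,"jaw":-1}]';python3 go.py .5033 .022 .1187 -.053
```

```text
time: 8.48
tool_pos: [0.5031, 0.0222, 0.1562]
tool_rot: [-0.0, 1.0, -0.026, -0.0]
contact_force: [1.7, 1.1, -1.8]
gripper_width: 0.103
t cm [0.03 0.02 3.75] w deg [-0.01  0.03  0.01] rows 0.9 t= 8.5 F [ 1.7  1.1 -1.8] wid 0.103
```

Sliding freely in the slot; continue to the floor.

```bash
python3 -m crank '[{"tx":0.04,"ty":0,"tz":0.8,"wx":0,"wy":0,"wz":0,"jaw":-1},{"tx":0.04,"ty":0,"tz":1.6,"wx":0,"wy":0,"wz":0,"jaw":-1},{"tx":0.04,"ty":0,"tz":2.4,"wx":0,"wy":0,"wz":0,"jaw":-1},{"tx":0.04,"ty":0,"tz":3,"wx":0,"wy":0,"wz":0,"jaw":-1},{"tx":0.04,"ty":0,"tz":3.4,"wx":0,"wy":0,"wz":0,"jaw":-1},{"tx":0.04,"ty":0,"tz":3.6,"wx":0,"wy":0,"wz":0,"jaw":-1},{"tx":0.04,"ty":0,"tz":3.6,"wx":0,"wy":0,"wz":0,"jaw":-1}]';python3 go.py .5033 .022 .1187 -.053
```

```text
time: 9.07
tool_pos: [0.5033, 0.0222, 0.1205]
tool_rot: [-0.0, 1.0, -0.026, -0.0]
contact_force: [1.9, 0.6, -1.2]
gripper_width: 0.099
t cm [-0.    0.02  0.18] w deg [-0.01  0.05  0.02] rows 0.0 t= 9.1 F [ 1.9  0.6 -1.2] wid 0.099
```

```bash
python3 -m crank '[{"tx":0,"ty":0,"tz":0.1,"wx":0,"wy":0,"wz":0,"jaw":-1},{"tx":0,"ty":0,"tz":0.2,"wx":0,"wy":0,"wz":0,"jaw":-1},{"tx":0,"ty":0,"tz":0.3,"wx":0,"wy":0,"wz":0,"jaw":-1},{"tx":0,"ty":0,"tz":0.35,"wx":0,"wy":0,"wz":0,"jaw":-1},{"tx":0,"ty":0,"tz":0.35,"wx":0,"wy":0,"wz":0,"jaw":-1}]'
```

```text
time: 9.48
tool_pos: [0.5039, 0.0222, 0.1189]
tool_rot: [0.0, 1.0, -0.026, 0.0]
contact_force: [-1.8, 0.9, 4.2]
gripper_width: 0.103
```

```bash
python3 -m crank '[{"tx":0,"ty":0,"tz":-0.2,"wx":0,"wy":0,"wz":0,"jaw":-0.3},{"tx":0,"ty":0,"tz":-0.2,"wx":0,"wy":0,"wz":0,"jaw":-0.3},{"tx":0,"ty":0,"tz":-0.2,"wx":0,"wy":0,"wz":0,"jaw":-0.3},{"tx":0,"ty":0,"tz":-0.2,"wx":0,"wy":0,"wz":0,"jaw":-0.3},{"tx":0,"ty":0,"tz":-4,"wx":0,"wy":0,"wz":0,"jaw":-0.3},{"tx":0,"ty":0,"tz":-8,"wx":0,"wy":0,"wz":0,"jaw":-0.3},{"tx":0,"ty":0,"tz":-12,"wx":0,"wy":0,"wz":0,"jaw":-0.3},{"tx":0,"ty":0,"tz":-14,"wx":0,"wy":0,"wz":0,"jaw":-0.3}]'; python3 go.py .510 .375 .255 1.67
```

```text
time: 10.15
tool_pos: [0.5053, 0.022, 0.2633]
tool_rot: [0.0, 1.0, -0.026, 0.004]
contact_force: [0.9, -0.9, 1.9]
gripper_width: 0.346
t cm [ -1.39 -35.28   0.81] w deg [  0.37  -0.29 -98.7 ] rows 13.8 t= 10.2 F [ 0.9 -0.9  1.9] wid 0.346
```

```bash
python3 -m crank '[{"tx":-1,"ty":-3,"tz":0,"wx":0,"wy":0,"wz":-7,"jaw":-0.3},{"tx":-1,"ty":-6,"tz":0,"wx":0,"wy":0,"wz":-14,"jaw":-0.3},{"tx":-1,"ty":-9,"tz":0,"wx":0,"wy":0,"wz":-21,"jaw":-0.3},{"tx":-1,"ty":-12,"tz":0,"wx":0,"wy":0,"wz":-28,"jaw":-0.3},{"tx":-1,"ty":-15,"tz":0,"wx":0,"wy":0,"wz":-35,"jaw":-0.3},{"tx":-1,"ty":-18,"tz":0,"wx":0,"wy":0,"wz":-42,"jaw":-0.3},{"tx":-1,"ty":-21,"tz":0,"wx":0,"wy":0,"wz":-49,"jaw":-0.3},{"tx":-1,"ty":-24,"tz":0,"wx":0,"wy":0,"wz":-56,"jaw":-0.3}]'; python3 go.py .5103 .376 .25 1.67
```

```text
time: 10.82
tool_pos: [0.506, 0.2638, 0.2574]
tool_rot: [0.0, 0.894, 0.449, -0.0]
contact_force: [0.8, 0.5, 0.2]
gripper_width: 0.351
t cm [ 9.25 -6.35  0.74] w deg [-1.000e-02  1.000e-02 -4.235e+01] rows 5.9 t= 10.8 F [0.8 0.5 0.2] wid 0.351
```

```bash
python3 -m crank '[{"tx":9.2,"ty":-6.4,"tz":0.7,"wx":0,"wy":0,"wz":-42.3,"jaw":-0.3},{"tx":9.2,"ty":-6.4,"tz":0.7,"wx":0,"wy":0,"wz":-42.3,"jaw":-0.3},{"tx":9.2,"ty":-6.4,"tz":0.7,"wx":0,"wy":0,"wz":-42.3,"jaw":-0.3},{"tx":9.2,"ty":-6.4,"tz":0.7,"wx":0,"wy":0,"wz":-42.3,"jaw":-0.3},{"tx":9.2,"ty":-6.4,"tz":0.7,"wx":0,"wy":0,"wz":-42.3,"jaw":-0.3},{"tx":9.2,"ty":-6.4,"tz":0.7,"wx":0,"wy":0,"wz":-42.3,"jaw":-0.3},{"tx":9.2,"ty":-6.4,"tz":0.7,"wx":0,"wy":0,"wz":-42.3,"jaw":-0.3},{"tx":9.2,"ty":-6.4,"tz":0.7,"wx":0,"wy":0,"wz":-42.3,"jaw":-0.3}]'; python3 go.py .5103 .376 .121 1.67
python3 - <<'E'
from H import *
t=manip.grab_frame("top");s=manip.grab_frame("side")
o=np.zeros((600,800,3),np.uint8)
o[:480,:400]=cv2.resize(s[165:285,285:385],None,fx=4,fy=4,interpolation=cv2.INTER_CUBIC)
o[:480,402:800]=cv2.resize(t[160:240,285:351],(398,480),interpolation=cv2.INTER_CUBIC)
cv2.imwrite("pics/a4.png",o)
for c in("side","top"):
  for n in("cassette_a","cassette_a_tab","cassette_a_latch","slot_front"): print(c,n,[(round(d["p"],2),np.round(d["centre"],1).tolist()) for d in manip.tip_of(c,n)][:3])
b=place(np.array([[0,0,0],[0,0,.1025],[-.0085,0,.082]]),[.5033,.0213,.006,-.053]);print(proj("side",b).round(1),proj("top",b).round(1))
E
```

```text
time: 11.48
tool_pos: [0.5105, 0.3743, 0.2503]
tool_rot: [-0.0, 0.675, 0.738, -0.0]
contact_force: [1.2, -1.0, -0.2]
gripper_width: 0.351
t cm [1.700e-01 1.000e-02 1.293e+01] w deg [-0.03  0.01 -0.57] rows 3.1 t= 11.5 F [ 1.2 -1.  -0.2] wid 0.351
side cassette_a [(0.97, [288.6, 330.3])]
side cassette_a_tab [(0.65, [322.2, 195.0]), (0.33, [330.2, 235.6]), (0.2, [339.2, 176.4])]
side cassette_a_latch [(0.53, [325.7, 209.6]), (0.37, [339.8, 166.8])]
side slot_front []
top cassette_a [(0.65, [191.8, 193.5]), (0.61, [314.6, 193.8])]
top cassette_a_tab [(0.68, [319.1, 194.0]), (0.27, [383.2, 210.2])]
top cassette_a_latch [(0.63, [315.7, 196.2])]
top slot_front [(0.68, [317.6, 213.4]), (0.25, [190.9, 195.9])]
[[321.4 233.4]
 [321.  197.6]
 [324.4 205.3]] [[317.7 195.1]
 [318.1 193.2]
 [317.9 196.9]]
```

View pics/a4.png

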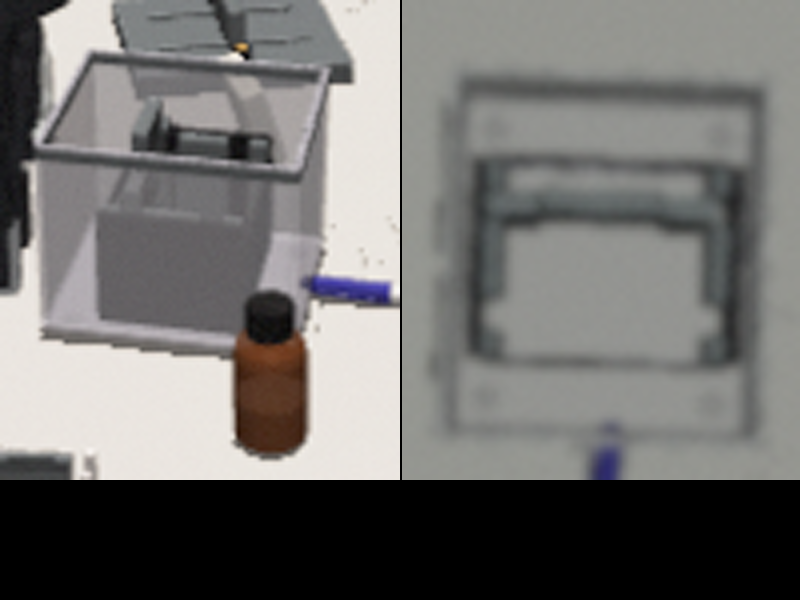

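The first cassette stands in the back slot, with its tab seen at (322,195) side and (319,194) top and its lugs to the front, near the prediction. Now I grasp the second.

```bash
python3 -m crank '[{"tx":0.1,"ty":0,"tz":4,"wx":0,"wy":0,"wz":-0.5,"jaw":-0.3},{"tx":0.1,"ty":0,"tz":8,"wx":0,"wy":0,"wz":-0.5,"jaw":-0.3},{"tx":0.1,"ty":0,"tz":11,"wx":0,"wy":0,"wz":-0.5,"jaw":-0.3},{"tx":0.1,"ty":0,"tz":12.8,"wx":0,"wy":0,"wz":-0.5,"jaw":-0.3},{"tx":0.1,"ty":0,"tz":12.8,"wx":0,"wy":0,"wz":-0.5,"jaw":-0.3},{"tx":0.1,"ty":0,"tz":12.8,"wx":0,"wy":0,"wz":-0.5,"jaw":-0.3}]'
python3 -m crank '[{"tx":0,"ty":0,"tz":0,"wx":0,"wy":0,"wz":0,"jaw":-1},{"tx":0,"ty":0,"tz":0,"wx":0,"wy":0,"wz":0,"jaw":-1},{"tx":0,"ty":0,"tz":0,"wx":0,"wy":0,"wz":0,"jaw":-1},{"tx":0,"ty":0,"tz":0,"wx":0,"wy":0,"wz":0,"jaw":-1},{"tx":0,"ty":0,"tz":0,"wx":0,"wy":0,"wz":0,"jaw":-1},{"tx":0,"ty":0,"tz":0,"wx":0,"wy":0,"wz":0,"jaw":-1}]'
```

```text
time: 12.48
tool_pos: [0.5098, 0.375, 0.1217]
tool_rot: [-0.0, 0.671, 0.742, -0.001]
contact_force: [0.9, 1.1, 0.8]
gripper_width: 0.35
time: 12.98
tool_pos: [0.512, 0.3757, 0.1256]
tool_rot: [0.001, 0.671, 0.742, 0.002]
contact_force: [0.2, -2.3, 5.8]
gripper_width: 0.101
```

```bash
python3 -m crank '[{"tx":0,"ty":0,"tz":-1,"wx":0,"wy":0,"wz":0,"jaw":-1},{"tx":0,"ty":0,"tz":-4,"wx":0,"wy":0,"wz":0,"jaw":-1},{"tx":0,"ty":0,"tz":-8,"wx":0,"wy":0,"wz":0,"jaw":-1},{"tx":0,"ty":0,"tz":-12,"wx":0,"wy":0,"wz":0,"jaw":-1},{"tx":0,"ty":0,"tz":-16,"wx":0,"wy":0,"wz":0,"jaw":-1},{"tx":0,"ty":0,"tz":-20.5,"wx":0,"wy":0,"wz":0,"jaw":-1},{"tx":0,"ty":0,"tz":-20.5,"wx":0,"wy":0,"wz":0,"jaw":-1},{"tx":0,"ty":0,"tz":-20.5,"wx":0,"wy":0,"wz":0,"jaw":-1}]'
python3 - <<'E'
from H import *
t=manip.grab_frame("top");s=manip.grab_frame("side")
cv2.imwrite("pics/side_n.png",s)
for n in("cassette_a_tab","cassette_a_latch","cassette_a"): print(n,[(round(d["p"],2),np.round(d["centre"],1).tolist()) for d in manip.tip_of("side",n)][:3])
T=manip.state()["tool_pos"]
p=proj("side",[[*T[:2],T[2]-.115]])[0];u,v=np.int32(p);print(p)
a=s[max(v-75,0):v+15,u-55:u+55];cv2.imwrite("pics/a5.png",cv2.resize(np.uint8(255*np.clip(a/170.,0,1)**.6),None,fx=6,fy=6,interpolation=cv2.INTER_CUBIC))
E
python3 go.py .4553 .025 .33 -.053
```

```text
time: 13.65
tool_pos: [0.5116, 0.3763, 0.3335]
tool_rot: [0.001, 0.67, 0.742, 0.005]
contact_force: [-0.5, -1.1, -1.5]
gripper_width: 0.103
cassette_a_tab [(0.55, [319.4, 196.9])]
cassette_a_latch [(0.7, [323.3, 206.9])]
cassette_a [(0.76, [285.3, 240.5]), (0.19, [293.5, 316.7])]
[285.24993725 241.34086012]
t cm [-34.26  -8.92  -0.45] w deg [-0.11  0.32 98.82] rows 13.8 t= 13.9 F [-0.1  0.2 -1.8] wid 0.101
```

View pics/a5.png

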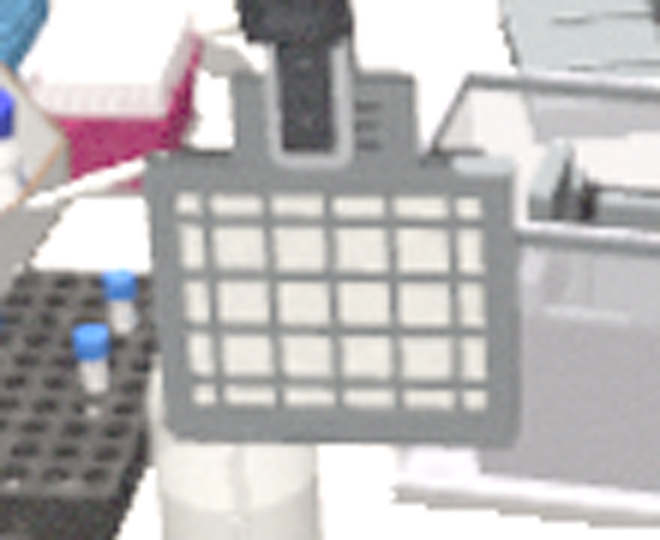

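The lifted second cassette shows no lugs on the +y face and black lugs behind, at (205,158) and (455,160) in the crop. So it too needs the same turn. The finger sits about 2.5 mm off the tab's middle.

```bash
python3 -m crank '[{"tx":-3,"ty":-3,"tz":-0.2,"wx":0,"wy":0,"wz":7,"jaw":-1},{"tx":-6.5,"ty":-5,"tz":-0.2,"wx":0,"wy":0,"wz":14,"jaw":-1},{"tx":-10,"ty":-7,"tz":-0.2,"wx":0,"wy":0,"wz":21,"jaw":-1},{"tx":-14,"ty":-8,"tz":-0.2,"wx":0,"wy":0,"wz":28,"jaw":-1},{"tx":-18,"ty":-8.5,"tz":-0.2,"wx":0,"wy":0,"wz":35,"jaw":-1},{"tx":-22,"ty":-9,"tz":-0.2,"wx":0,"wy":0,"wz":42,"jaw":-1},{"tx":-26,"ty":-9,"tz":-0.2,"wx":0,"wy":0,"wz":49,"jaw":-1},{"tx":-29,"ty":-9,"tz":-0.2,"wx":0,"wy":0,"wz":56,"jaw":-1}]'
python3 go.py .4555 .0214 .33 -.053
```

```text
time: 14.57
tool_pos: [0.4491, 0.0753, 0.3279]
tool_rot: [-0.0, 0.942, 0.337, -0.001]
contact_force: [0.5, 0.3, -1.5]
gripper_width: 0.096
t cm [-2.93  4.57 -0.21] w deg [-1.000e-02  1.500e-01  4.241e+01] rows 5.9 t= 14.6 F [ 0.5  0.3 -1.5] wid 0.096
```

```bash
python3 -m crank '[{"tx":-2.9,"ty":4.6,"tz":-0.2,"wx":0,"wy":0,"wz":42.4,"jaw":-1},{"tx":-2.9,"ty":4.6,"tz":-0.2,"wx":0,"wy":0,"wz":42.4,"jaw":-1},{"tx":-2.9,"ty":4.6,"tz":-0.2,"wx":0,"wy":0,"wz":42.4,"jaw":-1},{"tx":-2.9,"ty":4.6,"tz":-0.2,"wx":0,"wy":0,"wz":42.4,"jaw":-1},{"tx":-2.9,"ty":4.6,"tz":-0.2,"wx":0,"wy":0,"wz":42.4,"jaw":-1},{"tx":-2.9,"ty":4.6,"tz":-0.2,"wx":0,"wy":0,"wz":42.4,"jaw":-1},{"tx":-2.9,"ty":4.6,"tz":-0.2,"wx":0,"wy":0,"wz":42.4,"jaw":-1},{"tx":-2.9,"ty":4.6,"tz":-0.2,"wx":0,"wy":0,"wz":42.4,"jaw":-1}]'
python3 go.py .4555 .0214 .209 -.053
python3 - <<'E'
from H import *
s=manip.grab_frame("side")
for n in("cassette_a_tab","cassette_a_latch","cassette_a"): print(n,[(round(d["p"],2),np.round(d["centre"],1).tolist()) for d in manip.tip_of("side",n)][:3])
T=manip.state()["tool_pos"];b=place(np.array([[0,0,0],[0,0,.1025],[-.0085,0,.082],[.0085,0,.082]]),[T[0],T[1]+.0025,T[2]-.1156,-.053]);print(proj("side",b).round(1))
E
```

```text
time: 15.23
tool_pos: [0.4568, 0.0239, 0.3302]
tool_rot: [-0.0, 1.0, -0.021, -0.001]
contact_force: [0.1, 0.0, -2.5]
gripper_width: 0.102
t cm [-0.09  0.26 12.12] w deg [-0.01  0.15  0.58] rows 2.9 t= 15.2 F [ 0.1  0.  -2.5] wid 0.102
cassette_a_tab [(0.5, [320.7, 199.4])]
cassette_a_latch [(0.45, [323.3, 205.6])]
cassette_a [(0.59, [339.0, 160.5])]
[[340.  158.7]
 [340.4 115.8]
 [344.1 124.9]
 [336.5 124.5]]
```

```bash
python3 -m crank '[{"tx":-0.1,"ty":0.2,"tz":0,"wx":0,"wy":0,"wz":0.6,"jaw":-1},{"tx":-0.1,"ty":0.2,"tz":4,"wx":0,"wy":0,"wz":0.6,"jaw":-1},{"tx":-0.1,"ty":0.2,"tz":7,"wx":0,"wy":0,"wz":0.6,"jaw":-1},{"tx":-0.1,"ty":0.2,"tz":10,"wx":0,"wy":0,"wz":0.6,"jaw":-1},{"tx":-0.1,"ty":0.2,"tz":12,"wx":0,"wy":0,"wz":0.6,"jaw":-1},{"tx":-0.1,"ty":0.2,"tz":12,"wx":0,"wy":0,"wz":0.6,"jaw":-1},{"tx":-0.1,"ty":0.2,"tz":12,"wx":0,"wy":0,"wz":0.6,"jaw":-1}]'
python3 go.py .4555 .0214 .186 -.053
```

```text
time: 16.02
tool_pos: [0.4555, 0.0219, 0.2109]
tool_rot: [-0.0, 1.0, -0.028, -0.001]
contact_force: [0.1, 0.1, -0.8]
gripper_width: 0.099
t cm [0.   0.05 2.49] w deg [-0.01  0.13 -0.17] rows 0.6 t= 16.0 F [ 0.1  0.1 -0.8] wid 0.099
```

```bash
python3 -m crank '[{"tx":0,"ty":0.05,"tz":0.7,"wx":0,"wy":0,"wz":-0.2,"jaw":-1},{"tx":0,"ty":0.05,"tz":1.2,"wx":0,"wy":0,"wz":-0.2,"jaw":-1},{"tx":0,"ty":0.05,"tz":1.6,"wx":0,"wy":0,"wz":-0.2,"jaw":-1},{"tx":0,"ty":0.05,"tz":2,"wx":0,"wy":0,"wz":-0.2,"jaw":-1},{"tx":0,"ty":0.05,"tz":2.2,"wx":0,"wy":0,"wz":-0.2,"jaw":-1},{"tx":0,"ty":0.05,"tz":2.2,"wx":0,"wy":0,"wz":-0.2,"jaw":-1}]'
python3 go.py .4555 .0214 .1216 -.053
```

```text
time: 16.52
tool_pos: [0.4559, 0.0214, 0.1893]
tool_rot: [-0.0, 1.0, -0.026, -0.0]
contact_force: [0.5, -0.1, -1.3]
gripper_width: 0.097
t cm [-0.04  0.    6.77] w deg [-0.    0.04  0.02] rows 1.6 t= 16.5 F [ 0.5 -0.1 -1.3] wid 0.097
```

In the groove, foot at about 74 mm; carry on down.

```bash
python3 -m crank '[{"tx":0,"ty":0,"tz":0.8,"wx":0,"wy":0,"wz":0,"jaw":-1},{"tx":0,"ty":0,"tz":1.6,"wx":0,"wy":0,"wz":0,"jaw":-1},{"tx":0,"ty":0,"tz":2.4,"wx":0,"wy":0,"wz":0,"jaw":-1},{"tx":0,"ty":0,"tz":3.2,"wx":0,"wy":0,"wz":0,"jaw":-1},{"tx":0,"ty":0,"tz":3.2,"wx":0,"wy":0,"wz":0,"jaw":-1}]'
python3 go.py .4555 .0214 .1216 -.053
```

```text
time: 16.93
tool_pos: [0.4553, 0.0215, 0.1552]
tool_rot: [-0.0, 1.0, -0.026, -0.001]
contact_force: [0.9, 0.5, -2.1]
gripper_width: 0.105
t cm [0.03 0.01 3.36] w deg [-0.02  0.14  0.  ] rows 0.8 t= 16.9 F [ 0.9  0.5 -2.1] wid 0.105
```

```bash
python3 -m crank '[{"tx":0,"ty":0,"tz":0.8,"wx":0,"wy":0,"wz":0,"jaw":-1},{"tx":0,"ty":0,"tz":1.6,"wx":0,"wy":0,"wz":0,"jaw":-1},{"tx":0,"ty":0,"tz":2.4,"wx":0,"wy":0,"wz":0,"jaw":-1},{"tx":0,"ty":0,"tz":2.9,"wx":0,"wy":0,"wz":0,"jaw":-1},{"tx":0,"ty":0,"tz":3.2,"wx":0,"wy":0,"wz":0,"jaw":-1},{"tx":0,"ty":0,"tz":3.5,"wx":0,"wy":0,"wz":0,"jaw":-1},{"tx":0,"ty":0,"tz":3.5,"wx":0,"wy":0,"wz":0,"jaw":-1}]'
python3 go.py .4555 .0214 .1216 -.053
```

```text
time: 17.52
tool_pos: [0.4559, 0.0212, 0.1222]
tool_rot: [0.0, 1.0, -0.026, -0.0]
contact_force: [-0.2, -1.0, -1.3]
gripper_width: 0.099
t cm [-0.04 -0.01  0.06] w deg [0.02 0.05 0.02] rows 0.0 t= 17.5 F [-0.2 -1.  -1.3] wid 0.099
```

```bash
python3 -m crank '[{"tx":0,"ty":0,"tz":0.1,"wx":0,"wy":0,"wz":0,"jaw":-1},{"tx":0,"ty":0,"tz":0.2,"wx":0,"wy":0,"wz":0,"jaw":-1},{"tx":0,"ty":0,"tz":0.3,"wx":0,"wy":0,"wz":0,"jaw":-1},{"tx":0,"ty":0,"tz":0.3,"wx":0,"wy":0,"wz":0,"jaw":-1},{"tx":0,"ty":0,"tz":0.3,"wx":0,"wy":0,"wz":0,"jaw":-1}]'
```

```text
time: 17.93
tool_pos: [0.457, 0.0213, 0.1217]
tool_rot: [0.0, 1.0, -0.026, 0.001]
contact_force: [-3.7, 0.1, 7.3]
gripper_width: 0.103
```

```bash
python3 -m crank '[{"tx":0,"ty":0,"tz":-0.1,"wx":0,"wy":0,"wz":0,"jaw":-0.3},{"tx":0,"ty":0,"tz":-0.1,"wx":0,"wy":0,"wz":0,"jaw":-0.3},{"tx":0,"ty":0,"tz":-0.1,"wx":0,"wy":0,"wz":0,"jaw":-0.3},{"tx":0,"ty":0,"tz":-0.1,"wx":0,"wy":0,"wz":0,"jaw":-0.3},{"tx":0,"ty":0,"tz":-4,"wx":0,"wy":0,"wz":0,"jaw":-0.3},{"tx":0,"ty":0,"tz":-8,"wx":0,"wy":0,"wz":0,"jaw":-0.3},{"tx":0,"ty":0,"tz":-12,"wx":0,"wy":0,"wz":0,"jaw":-0.3},{"tx":0,"ty":0,"tz":-12,"wx":0,"wy":0,"wz":0,"jaw":-0.3}]'
python3 go.py .493 -.327 .2 .286
```

```text
time: 18.6
tool_pos: [0.4602, 0.021, 0.2493]
tool_rot: [0.001, 1.0, -0.026, 0.008]
contact_force: [-0.0, -0.4, 1.9]
gripper_width: 0.35
t cm [ 5.02 34.57  5.04] w deg [  0.2   -0.88 -19.4 ] rows 8.5 t= 18.6 F [-0.  -0.4  1.9] wid 0.35
```

```bash
python3 -m crank '[{"tx":5,"ty":34.6,"tz":3,"wx":0,"wy":0,"wz":-19.4,"jaw":0},{"tx":5,"ty":34.6,"tz":3,"wx":0,"wy":0,"wz":-19.4,"jaw":0},{"tx":5,"ty":34.6,"tz":3,"wx":0,"wy":0,"wz":-19.4,"jaw":0},{"tx":5,"ty":34.6,"tz":3,"wx":0,"wy":0,"wz":-19.4,"jaw":0},{"tx":5,"ty":34.6,"tz":3,"wx":0,"wy":0,"wz":-19.4,"jaw":0},{"tx":5,"ty":34.6,"tz":3,"wx":0,"wy":0,"wz":-19.4,"jaw":0},{"tx":5,"ty":34.6,"tz":3,"wx":0,"wy":0,"wz":-19.4,"jaw":0},{"tx":5,"ty":34.6,"tz":3,"wx":0,"wy":0,"wz":-19.4,"jaw":0}]'
python3 - <<'E'
from H import *
t=manip.grab_frame("top");s=manip.grab_frame("side")
o=np.zeros((600,800,3),np.uint8)
o[:480,:400]=cv2.resize(s[165:285,285:385],None,fx=4,fy=4,interpolation=cv2.INTER_CUBIC)
o[:480,402:800]=cv2.resize(t[160:240,285:351],(398,480),interpolation=cv2.INTER_CUBIC)
cv2.imwrite("pics/a6.png",o)
print([(round(d["p"],2),np.round(d["centre"],1).tolist()) for d in manip.tip_of("top","lid_handle")],proj("top",[[.494,-.327,.036]]))
E
python3 go.py .493 -.327 .13 .286
```

```text
time: 19.27
tool_pos: [0.4847, -0.2956, 0.2119]
tool_rot: [-0.0, 0.99, 0.142, 0.0]
contact_force: [0.4, 0.3, 0.5]
gripper_width: 0.502
[(0.66, [447.7, 193.7])] [[446.26855591 195.08329183]]
t cm [-0.03  3.25  8.12] w deg [-0.09  0.06 -0.24] rows 2.1 t= 19.4 F [0.3 0.1 0.1] wid 0.501
```

View pics/a6.png

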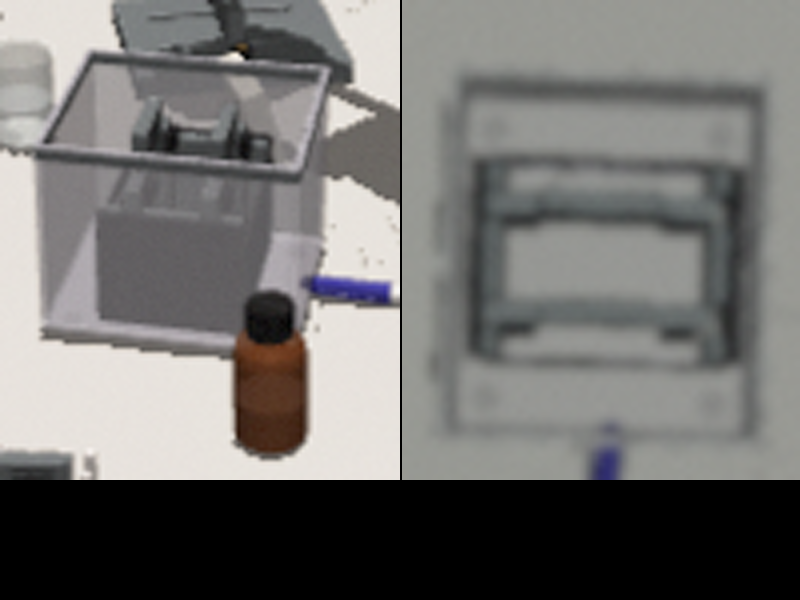

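Both cassettes stand at equal height in the two slots, with lugs towards the front (below each bar in the top view, around crop rows 225 and 328). Now the lid.

```bash
python3 -m crank '[{"tx":0,"ty":3.2,"tz":4,"wx":0,"wy":0,"wz":-0.2,"jaw":0},{"tx":0,"ty":3.2,"tz":8.1,"wx":0,"wy":0,"wz":-0.2,"jaw":0},{"tx":0,"ty":3.2,"tz":8.1,"wx":0,"wy":0,"wz":-0.2,"jaw":0},{"tx":0,"ty":3.2,"tz":8.1,"wx":0,"wy":0,"wz":-0.2,"jaw":0}]'
python3 go.py .493 -.327 .048 .286
```

```text
time: 19.75
tool_pos: [0.4919, -0.3215, 0.1273]
tool_rot: [-0.003, 0.989, 0.145, -0.003]
contact_force: [0.6, -0.9, 0.8]
gripper_width: 0.5
t cm [-0.02  0.62  7.93] w deg [-0.43  0.25  0.23] rows 1.9 t= 19.8 F [ 0.6 -0.9  0.8] wid 0.5
```

```bash
python3 -m crank '[{"tx":0,"ty":0,"tz":0,"wx":0,"wy":0,"wz":0,"jaw":0},{"tx":0,"ty":0,"tz":4,"wx":0,"wy":0,"wz":0,"jaw":0},{"tx":0,"ty":0,"tz":7,"wx":0,"wy":0,"wz":0,"jaw":0},{"tx":0,"ty":0,"tz":8.2,"wx":0,"wy":0,"wz":0,"jaw":0},{"tx":0,"ty":0,"tz":8.2,"wx":0,"wy":0,"wz":0,"jaw":0},{"tx":0,"ty":0,"tz":8.2,"wx":0,"wy":0,"wz":0,"jaw":0},{"tx":0,"ty":0,"tz":8.2,"wx":0,"wy":0,"wz":0,"jaw":0}]'
python3 go.py .493 -.327 .048 .286
```

```text
time: 20.33
tool_pos: [0.4958, -0.3253, 0.0528]
tool_rot: [0.002, 0.99, 0.144, 0.002]
contact_force: [1.0, 0.2, 0.1]
gripper_width: 0.5
t cm [-0.31  0.08  0.48] w deg [ 0.24 -0.16  0.22] rows 0.1 t= 20.3 F [1.  0.2 0.1] wid 0.5
```

```bash
python3 -m crank '[{"tx":-0.2,"ty":0,"tz":0.5,"wx":0,"wy":0,"wz":0,"jaw":0},{"tx":-0.2,"ty":0,"tz":0.5,"wx":0,"wy":0,"wz":0,"jaw":0}]'
python3 -m crank '[{"tx":0,"ty":0,"tz":0,"wx":0,"wy":0,"wz":0,"jaw":-1},{"tx":0,"ty":0,"tz":0,"wx":0,"wy":0,"wz":0,"jaw":-1},{"tx":0,"ty":0,"tz":0,"wx":0,"wy":0,"wz":0,"jaw":-1},{"tx":0,"ty":0,"tz":0,"wx":0,"wy":0,"wz":0,"jaw":-1},{"tx":0,"ty":0,"tz":0,"wx":0,"wy":0,"wz":0,"jaw":-1},{"tx":0,"ty":0,"tz":0,"wx":0,"wy":0,"wz":0,"jaw":-1},{"tx":0,"ty":0,"tz":0,"wx":0,"wy":0,"wz":0,"jaw":-1}]'
python3 -m crank '[{"tx":0,"ty":0,"tz":-1,"wx":0,"wy":0,"wz":0,"jaw":-1},{"tx":0,"ty":0,"tz":-4,"wx":0,"wy":0,"wz":0,"jaw":-1},{"tx":0,"ty":0,"tz":-8,"wx":0,"wy":0,"wz":0,"jaw":-1},{"tx":0,"ty":0,"tz":-12,"wx":0,"wy":0,"wz":0,"jaw":-1},{"tx":0,"ty":0,"tz":-15,"wx":0,"wy":0,"wz":0,"jaw":-1},{"tx":0,"ty":0,"tz":-16,"wx":0,"wy":0,"wz":0,"jaw":-1},{"tx":0,"ty":0,"tz":-16,"wx":0,"wy":0,"wz":0,"jaw":-1},{"tx":0,"ty":0,"tz":-16,"wx":0,"wy":0,"wz":0,"jaw":-1}]'
python3 go.py .4793 .0226 .215 -.053
```

```text
time: 20.5
tool_pos: [0.4926, -0.3254, 0.046]
tool_rot: [0.001, 0.99, 0.144, 0.001]
contact_force: [-0.3, -0.2, -0.4]
gripper_width: 0.5
time: 21.08
tool_pos: [0.4924, -0.3251, 0.0453]
tool_rot: [0.0, 0.99, 0.144, 0.0]
contact_force: [-0.4, 0.0, 4.5]
gripper_width: 0.146
time: 21.75
tool_pos: [0.4913, -0.3242, 0.2029]
tool_rot: [-0.001, 0.99, 0.144, -0.001]
contact_force: [-0.3, -0.0, -2.4]
gripper_width: 0.149
t cm [  8.74 -33.58  -1.16] w deg [-0.1   0.09 19.62] rows 8.3 t= 21.8 F [-0.3 -0.  -2.4] wid 0.149
```

```bash
python3 -m crank '[{"tx":8.9,"ty":-33.7,"tz":-1.2,"wx":0,"wy":0,"wz":19.7,"jaw":-1},{"tx":8.9,"ty":-33.7,"tz":-1.2,"wx":0,"wy":0,"wz":19.7,"jaw":-1},{"tx":8.9,"ty":-33.7,"tz":-1.2,"wx":0,"wy":0,"wz":19.7,"jaw":-1},{"tx":8.9,"ty":-33.7,"tz":-1.2,"wx":0,"wy":0,"wz":19.7,"jaw":-1},{"tx":8.9,"ty":-33.7,"tz":-1.2,"wx":0,"wy":0,"wz":19.7,"jaw":-1},{"tx":8.9,"ty":-33.7,"tz":-1.2,"wx":0,"wy":0,"wz":19.7,"jaw":-1},{"tx":8.9,"ty":-33.7,"tz":-1.2,"wx":0,"wy":0,"wz":19.7,"jaw":-1},{"tx":8.9,"ty":-33.7,"tz":-1.2,"wx":0,"wy":0,"wz":19.7,"jaw":-1}]'
python3 -m crank '[{"tx":0,"ty":0,"tz":0,"wx":0,"wy":0,"wz":0,"jaw":-1},{"tx":0,"ty":0,"tz":0,"wx":0,"wy":0,"wz":0,"jaw":-1},{"tx":0,"ty":0,"tz":0,"wx":0,"wy":0,"wz":0,"jaw":-1},{"tx":0,"ty":0,"tz":0,"wx":0,"wy":0,"wz":0,"jaw":-1}]'
python3 go.py .4795 .0245 .186 -.053
python3 - <<'E'
from H import *
s=manip.grab_frame("side");cv2.imwrite("pics/side_l.png",s)
t=manip.grab_frame("top")
print([(round(d["p"],2),np.round(d["centre"],1).tolist()) for d in manip.tip_of("side","lid")])
for d in manip.silhouettes("side","lid")[:2]:
  print(round(d["p"],2),d["rect"],*[np.round(v,4) for v in fit({"side":d["region"]},LID,[.48,.023,.17,-.05],(1,1,0,1))] )
print(manip.state()["tool_pos"])
o=np.zeros((600,800,3),np.uint8)
o[:480,:400]=cv2.resize(s[135:255,285:385],None,fx=4,fy=4,interpolation=cv2.INTER_CUBIC)
o[:480,402:800]=cv2.resize(t[160:240,285:351],(398,480),interpolation=cv2.INTER_CUBIC)
cv2.imwrite("pics/a7.png",o)
E
```

```text
time: 22.42
tool_pos: [0.4791, 0.01, 0.2117]
tool_rot: [-0.0, 1.0, -0.027, -0.003]
contact_force: [0.9, 1.3, -2.7]
gripper_width: 0.15
time: 22.75
tool_pos: [0.4808, 0.007, 0.2139]
tool_rot: [-0.0, 1.0, -0.028, -0.002]
contact_force: [-0.0, -0.4, -2.6]
gripper_width: 0.15
t cm [-0.22 -1.74  2.79] w deg [ 0.    0.21 -0.16] rows 0.8 t= 22.8 F [-0.  -0.4 -2.6] wid 0.15
[(0.71, [329.5, 174.8]), (0.23, [320.6, 198.2])]
0.64 [289.7, 151.9, 80.8, 37.6] [ 0.4783  0.0042  0.17   -0.0401] 231.149
0.42 [256.8, 203.2, 29.2, 72.8] [ 1.4744 -4.4927  0.17   12.4802] 1545.0
[0.48157888 0.00675127 0.21558268]
```

View pics/a7.png

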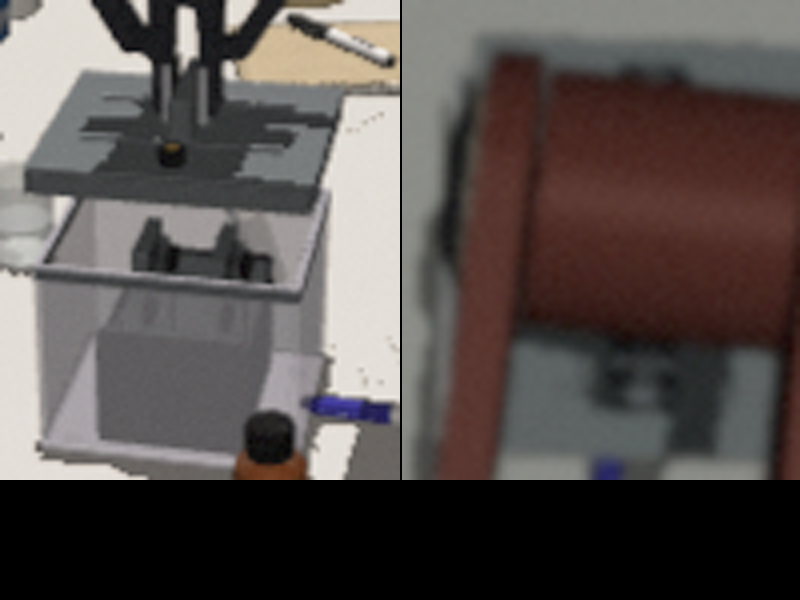

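The lid is level over the tank and short of it in y by about 18 mm. The side fit gives a lid-to-TCP offset of -2.6 mm in y, in line with -1.9 from the grasp.

```bash
python3 -m crank '[{"tx":-0.2,"ty":-1.75,"tz":0,"wx":0,"wy":0,"wz":-0.2,"jaw":-1},{"tx":-0.2,"ty":-1.75,"tz":0,"wx":0,"wy":0,"wz":-0.2,"jaw":-1},{"tx":-0.2,"ty":-1.75,"tz":1.5,"wx":0,"wy":0,"wz":-0.2,"jaw":-1},{"tx":-0.2,"ty":-1.75,"tz":3,"wx":0,"wy":0,"wz":-0.2,"jaw":-1},{"tx":-0.2,"ty":-1.75,"tz":3,"wx":0,"wy":0,"wz":-0.2,"jaw":-1},{"tx":-0.2,"ty":-1.75,"tz":3,"wx":0,"wy":0,"wz":-0.2,"jaw":-1},{"tx":-0.2,"ty":-1.75,"tz":3,"wx":0,"wy":0,"wz":-0.2,"jaw":-1}]'
python3 go.py .4794 .0248 .178 -.053
```

```text
time: 23.53
tool_pos: [0.481, 0.025, 0.1867]
tool_rot: [0.0, 1.0, -0.026, 0.0]
contact_force: [0.3, -0.9, -1.7]
gripper_width: 0.151
t cm [-0.16  0.03  0.87] w deg [ 0.01 -0.05  0.08] rows 0.2 t= 23.5 F [ 0.3 -0.9 -1.7] wid 0.151
```

```bash
python3 -m crank '[{"tx":-0.12,"ty":0,"tz":0.4,"wx":0,"wy":0,"wz":0,"jaw":-1},{"tx":-0.12,"ty":0,"tz":0.8,"wx":0,"wy":0,"wz":0,"jaw":-1},{"tx":-0.12,"ty":0,"tz":1.2,"wx":0,"wy":0,"wz":0,"jaw":-1},{"tx":-0.12,"ty":0,"tz":1.6,"wx":0,"wy":0,"wz":0,"jaw":-1},{"tx":-0.12,"ty":0,"tz":1.9,"wx":0,"wy":0,"wz":0,"jaw":-1},{"tx":-0.12,"ty":0,"tz":1.9,"wx":0,"wy":0,"wz":0,"jaw":-1}]'
python3 go.py .4794 .0248 .1593 -.053
```

```text
time: 24.03
tool_pos: [0.4788, 0.0256, 0.1659]
tool_rot: [-0.0, 1.0, -0.025, -0.001]
contact_force: [-0.4, 0.7, -2.7]
gripper_width: 0.15
t cm [0.07 0.08 0.66] w deg [-0.01  0.1   0.13] rows 0.2 t= 24.0 F [-0.4  0.7 -2.7] wid 0.15
```

Over the rim without contact; seat it.

```bash
python3 -m crank '[{"tx":0.03,"ty":0.04,"tz":0.3,"wx":0,"wy":0,"wz":0,"jaw":-1},{"tx":0.03,"ty":0.04,"tz":0.5,"wx":0,"wy":0,"wz":0,"jaw":-1},{"tx":0.03,"ty":0.04,"tz":0.7,"wx":0,"wy":0,"wz":0,"jaw":-1},{"tx":0.03,"ty":0.04,"tz":0.8,"wx":0,"wy":0,"wz":0,"jaw":-1},{"tx":0.03,"ty":0.04,"tz":0.8,"wx":0,"wy":0,"wz":0,"jaw":-1},{"tx":0.03,"ty":0.04,"tz":0.8,"wx":0,"wy":0,"wz":0,"jaw":-1}]'
```

```text
time: 24.53
tool_pos: [0.4798, 0.0251, 0.1592]
tool_rot: [0.0, 1.0, -0.025, 0.0]
contact_force: [-0.1, -0.4, -2.1]
gripper_width: 0.15
```

```bash
python3 -m crank '[{"tx":0,"ty":0,"tz":0.1,"wx":0,"wy":0,"wz":0,"jaw":-1},{"tx":0,"ty":0,"tz":0.2,"wx":0,"wy":0,"wz":0,"jaw":-1},{"tx":0,"ty":0,"tz":0.25,"wx":0,"wy":0,"wz":0,"jaw":-1},{"tx":0,"ty":0,"tz":0.25,"wx":0,"wy":0,"wz":0,"jaw":-1}]'
```

```text
time: 24.87
tool_pos: [0.4801, 0.0251, 0.1592]
tool_rot: [0.0, 1.0, -0.025, 0.0]
contact_force: [-6.9, 0.3, 11.4]
gripper_width: 0.151
```

Seated (11 N). Release, rise, and step aside for a check.

```bash
python3 -m crank '[{"tx":0,"ty":0,"tz":0.05,"wx":0,"wy":0,"wz":0,"jaw":-0.2},{"tx":0,"ty":0,"tz":0,"wx":0,"wy":0,"wz":0,"jaw":0},{"tx":0,"ty":0,"tz":0,"wx":0,"wy":0,"wz":0,"jaw":0},{"tx":0,"ty":0,"tz":0,"wx":0,"wy":0,"wz":0,"jaw":0},{"tx":0,"ty":0,"tz":-3,"wx":0,"wy":0,"wz":0,"jaw":0},{"tx":0,"ty":0,"tz":-7,"wx":0,"wy":0,"wz":0,"jaw":0},{"tx":0,"ty":0,"tz":-10,"wx":0,"wy":0,"wz":0,"jaw":0},{"tx":0,"ty":0,"tz":-10,"wx":0,"wy":0,"wz":0,"jaw":0}]'
python3 -m crank '[{"tx":0,"ty":5,"tz":0,"wx":0,"wy":0,"wz":0,"jaw":0},{"tx":0,"ty":28,"tz":0,"wx":0,"wy":0,"wz":0,"jaw":0},{"tx":0,"ty":28,"tz":0,"wx":0,"wy":0,"wz":0,"jaw":0},{"tx":0,"ty":28,"tz":0,"wx":0,"wy":0,"wz":0,"jaw":0},{"tx":0,"ty":28,"tz":0,"wx":0,"wy":0,"wz":0,"jaw":0},{"tx":0,"ty":28,"tz":0,"wx":0,"wy":0,"wz":0,"jaw":0},{"tx":0,"ty":28,"tz":0,"wx":0,"wy":0,"wz":0,"jaw":0},{"tx":0,"ty":28,"tz":0,"wx":0,"wy":0,"wz":0,"jaw":0}]'
python3 - <<'E'
from H import *
I={}
for c in("top","side"):
  I[c]=manip.grab_frame(c)
  o={}
  for d in manip.silhouettes(c,"lid"):
    if d["region"].sum()>1500: print(c,round(d["p"],2),d["rect"],*[np.round(v,4) for v in fit({c:d["region"]},LID,[.48,.023,.114,-.05])]);break
  for n in("mini_cassette","wash_bottle","bottle_amber","lab_timer","beaker"): print(c,n,[(round(d["p"],2),np.round(d["centre"],1).tolist()) for d in manip.tip_of(c,n)][:2])
o=np.zeros((600,800,3),np.uint8)
o[:600,:440]=cv2.resize(I["side"][150:350,240:387],(440,600),interpolation=cv2.INTER_CUBIC)
o[:360,442:800]=cv2.resize(I["top"][140:240,250:350],(358,360),interpolation=cv2.INTER_CUBIC)
cv2.imwrite("pics/a8.png",o)
E
```

```text
time: 25.53
tool_pos: [0.483, 0.0248, 0.2645]
tool_rot: [0.0, 1.0, -0.025, 0.006]
contact_force: [0.3, 0.4, 1.3]
gripper_width: 0.497
time: 26.2
tool_pos: [0.4645, -0.2594, 0.2559]
tool_rot: [0.001, 1.0, -0.028, -0.0]
contact_force: [-0.2, -0.2, 0.4]
gripper_width: 0.501
top 0.61 [287.1, 168.1, 64.5, 67.8] [ 0.4805  0.0227  0.114  -0.0576] 86.8941
top mini_cassette [(0.74, [206.5, 193.5])]
top wash_bottle [(0.75, [265.8, 153.9])]
top bottle_amber [(0.6, [267.9, 227.4])]
top lab_timer [(0.86, [383.4, 209.3])]
top beaker [(0.68, [379.5, 150.7])]
side 0.66 [289.9, 172.8, 77.8, 37.1] [ 0.4789  0.0174  0.114  -0.042 ] 150.6824
side mini_cassette [(0.63, [293.0, 310.4])]
side wash_bottle [(0.94, [261.6, 266.3])]
side bottle_amber [(0.68, [352.0, 273.5])]
side lab_timer []
side beaker [(0.73, [289.5, 193.7])]
```

View pics/a8.png

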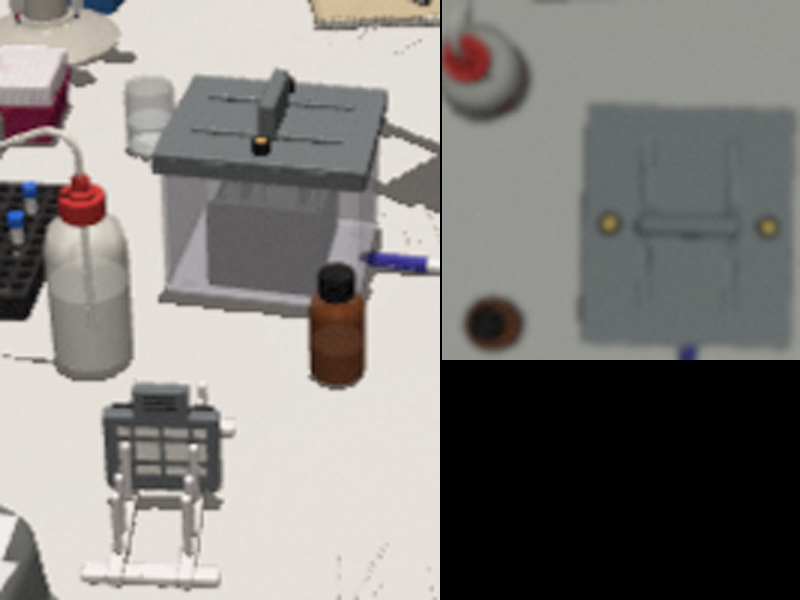

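The lid sits square and level on the tank; the top fit gives (0.4805, 0.0227, -0.058) against the tank's (0.4806, 0.0227, -0.054). The small cassette and the bystanders that show stand where they were, so I hand in.

```bash
python3 -c "
from plant import manip
print(manip.job_done(), manip.state()['time'])"
```

```text
the job is handed in; nothing more can be done
the job is handed in; nothing more can be done
```

The job is handed in: both large cassettes are in the tank's slots with their latch sides to the front, and the lid is on. It took about 27 s of the 72 s, and no verdict was reported.

**Cassettes:** each one slid down freely and then met the floor at the height worked out for fully home (tool at 118.9 mm for the back slot, 121.7 mm for the front), with about 4 and 7 N. Before the lid went on, the pictures showed both at equal height with their lugs towards the robot.

**Lid:** it seated at the expected height (skirt edge about 114 mm) under about 11 N. In the last top picture its fitted pose is within 0.1 mm and 0.003 rad of the tank's. After release, the last wrist force reading was 0.5 N or less in every direction.

**Other things on the bench:** the small cassette, wash bottle, amber bottle and beaker were found in their places, within a few pixels. The timer was found only in the top view, because the side network never reported it.

**What disagreed:**
- **Latch faces:** the task says the two latch faces start turned opposite ways. The pictures showed both with their lugs on the same side (-y), so I gave both the same quarter turn.
- **Side camera:** it reads about 3 mm low in x against the robot, and I corrected for that. Its last lid fit also puts y at 17.4 mm against 22.7 mm from the top. I trusted the top view for y, since the side view is weak in that direction.

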